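# Rebuild the rinse-water filter stack

### The arm

A 7-joint arm with a two-finger parallel gripper is mounted at the origin on the work surface. World frame = base frame: x ahead of the robot, y to its left, z up, the work surface at z = 0. Lengths are in m, angles in rad, forces in N, time in s.
With the tool pointing down it reaches from about 0.4 to 0.9 m from the base axis. Payload 5.5 kg.
Tool frame: the origin (TCP) lies at the very end of the fingers, on their centre line; the grasp point (between the pads) lies 19 mm behind it; z points along the fingers, y is the direction in which the jaws open and shut (so a half turn about z gives the same grasp; the last joint's range is limited). The gripper opens to 85 mm and grips with 20 to 120 N. Pads are 22 mm wide; open, the fingers measure 114 mm over their backs; the gripper's body (76 mm by 85 mm) begins 54 mm behind the grasp point. The pads swing forward as they close: fully open they stand 13 mm farther back than shut.
Start: joints at [1.385, 0.501, -0.427, 1.55, 0.221, 1.138, -0.21], TCP at [0.282, -0.586, 0.231] pointing down, gripper open.
Joint ranges: [-2.88, 2.88], [-0.31, 2.03], [-1.54, 1.56], [0.2, 2.42], [-1.41, 4.55], [0.19, 2.02], [-2.57, 2.57]. Speed limits (rad/s): [2.57, 2.57, 3.14, 3.14, 3.14, 3.14, 3.14].

### API

Orientations are given as [roll, pitch, yaw] about the fixed x, y, z axes, in that order (R = Rz(yaw) Ry(pitch) Rx(roll)).
In Python, from bench import arm gives the robot as it stands.
- The arm moves only by the tool arm_command, never from a script. Its argument "motion" is one flat list of numbers, 7 for each row, row after row: the shift along the tool's x, y, z in m, then the turn, a rotation vector about the tool's x, y, z in rad, then the opening, from -1 (shut) to 1 (fully open). A call has 1 to 12 rows; each row is the pose to reach, as a shift and turn from the pose measured when the call began, along the tool's axes at that moment; what a row does not reach only later rows make up. A row lasts 1/10 s, in which the tool goes at most 50 mm and 8.59 degrees, less where a joint would pass 70% of its speed; a pose out of reach is approached as far as the arm can. A call with a gripper value outside its range is refused whole. The fingers move at their own pace and stop on an object; "squeeze" is the grip in N (left out, the last holds). Time passes only in rows, so rows that repeat a pose let the fingers close. It gives the time, the measured TCP pose, the force and the opening at its end, in the units of the state.
- arm.read_state(): the state, without advancing time (a new reading comes with each control period).
- arm.grab_frame(name): name is "scene" or "side" or "wrist"; returns a dict with "img" (400x640x3 uint8, red, green, blue), "fovy" (degrees; the focal length in pixels is half the picture's height over the tangent of half this angle, whatever the lens; pixels are square), "cx", "cy" (the principal point, pixels), "world_from_camera" (4x4, takes a point from camera to world coordinates). Camera axes: x right, y up, looking along -z (the intrinsics and any distortion apply to the point x, -y, -z); pixel columns grow to the right and rows downward; lengths in m; the calibration is good to about 2 mm. A picture is of the moment at which its call begins. There is no depth.
- arm.finish_job(): hands the job in, once; it reports no verdict.
The state is a dict: "time": time; "q": joint angles; "qvel": joint speeds; "effort": joint torques, N m; "tcp_pos": TCP position; "tcp_rot": TCP orientation; "contact_force": force on the tool from outside, world axes, zero at the start; "torque": the same for the moment, N m; "opening": opening from 0.0 (shut) to 1.0 (fully open).
Only numpy, scipy, OpenCV 4.12 (cv2) and the standard library are available. Lean on these libraries where they do the work, as an engineer would, in place of code of your own. Each camera call takes 0.05 s, during which the arm holds its last target.

### The job

Rebuild the rinse-water filter: swing the hasp up and back off the splined spine, then stack every octagonal disc and square separator plate lying on the table onto the spine, alternating and starting with an octagonal disc at the bottom, each plate slid fully down, with the discs' tabs pointing away from the hinge post and the square plates' tabs pointing towards it. Then swing the hasp fully shut over the stud again, and leave the other things on the bench where they are.

Things in the scene. Friction and masses are not known exactly. Their poses are not given: they have to be found in the camera images.
- disc1_mid (a point): centre (half-way up) of an octagonal filter disc, white plastic, 8 mm thick, 60 mm across flats, 50 g; a 14 mm wide tab on the middle of one flat reaches 44 mm from the centre. x axis: out through the tab; z: plate's normal. Both faces alike. Cross-shaped bore: four slots along +-x, +-y, 13 mm wide, reaching 19 mm from the centre. Flat on the table at the start.
- disc2_mid (a point): centre (half-way up) of an octagonal filter disc, white plastic, 8 mm thick, 60 mm across flats, 50 g; a 14 mm wide tab on the middle of one flat reaches 44 mm from the centre. x axis: out through the tab; z: plate's normal. Both faces alike. Cross-shaped bore: four slots along +-x, +-y, 13 mm wide, reaching 19 mm from the centre. Flat on the table at the start.
- disc3_mid (a point): centre (half-way up) of an octagonal filter disc, white plastic, 8 mm thick, 60 mm across flats, 50 g; a 14 mm wide tab on the middle of one flat reaches 44 mm from the centre. x axis: out through the tab; z: plate's normal. Both faces alike. Cross-shaped bore: four slots along +-x, +-y, 13 mm wide, reaching 19 mm from the centre. Flat on the table at the start.
- sep1_mid (a point): centre (half-way up) of a square separator plate, 60 x 60 mm: same white plastic, 8 mm thickness, bore and tab as the octagonal discs, only the outline is square; the tab on the middle of one side reaches 44 mm from the centre. x axis: out through the tab; z: plate's normal. Flat on the table at the start. One may be absent.
- sep2_mid (a point): centre (half-way up) of a square separator plate, 60 x 60 mm: same white plastic, 8 mm thickness, bore and tab as the octagonal discs, only the outline is square; the tab on the middle of one side reaches 44 mm from the centre. x axis: out through the tab; z: plate's normal. Flat on the table at the start. One may be absent.
- sep3_mid (a point): centre (half-way up) of a square separator plate, 60 x 60 mm: same white plastic, 8 mm thickness, bore and tab as the octagonal discs, only the outline is square; the tab on the middle of one side reaches 44 mm from the centre. x axis: out through the tab; z: plate's normal. Flat on the table at the start. One may be absent.
- disc1_tab (a point): middle of the tab of disc1, 37 mm from its centre along x
- disc2_tab (a point): middle of the tab of disc2, 37 mm from its centre along x
- disc3_tab (a point): middle of the tab of disc3, 37 mm from its centre along x
- sep1_tab (a point): middle of the tab of sep1, 37 mm from its centre along x
- sep2_tab (a point): middle of the tab of sep2, 37 mm from its centre along x
- sep3_tab (a point): middle of the tab of sep3, 37 mm from its centre along x
- seat (a point): on the axis of the upright splined spine, at its round seat (48 mm wide, 30 mm above the table) where the bottom plate rests. z up, x level towards the hinge post (30 mm wide, near face 72 mm away). Spine section: a plus sign, ribs along +-x and +-y, 10 mm wide, 34 mm tip to tip. Fixed; its foot, 12 mm high, reaches 60 mm to -x, 105 mm to +x, 50 mm to either y side.
- stud_top (a point): top of the 8 mm wide stud on the spine, 67 mm above the seat. Full ribs end 49 mm above the seat, then 6 mm of slimmer lead-in (ribs 6 mm wide, 28 mm tip to tip), then the stud.
- hasp (a joint): angle of the steel hasp about its hinge (rad): 0 = shut, level over the top of the spine with its eye round the stud; grows as the free end swings up and back over the post, up to 1.95 (leaning back past upright). A stiff hinge: it stays where it is left and needs about 1 N at the handle.
- hasp_grip (a point): where to pinch the hasp's handle: a level round bar, 10 mm thick, along the seat's y axis, reaching 18 mm past this point outward and 26 mm inward to a riser. It stays parallel to the hinge axis. Shut, it is at x = -38, y = +32 mm, 72 mm above the seat; the flat strap lies 56 to 60 mm above the seat, within 13 mm of the x axis.
- hasp_hinge (a point): on the hinge axis of the hasp at the top of the post, 80 mm from the spine along the seat's x axis and 58 mm above the seat; the hinge axis is parallel to the seat's y axis. The handle point lies 118 mm from it along the strap, 14 mm above the strap's midline and 32 mm to the side.
- tin: small open steel tin, 48 mm wide, 35 mm high, standing beyond the plates; origin under its centre; a bystander, to be left alone
- brush: hand brush lying beyond the plates; a bystander, to be left alone
- spanner: spanner lying beyond the stand; a bystander, to be left alone
- jar: glass jar, 70 mm wide, 80 mm high; origin under its centre; a bystander, to be left alone

How it is judged:
On the way, in this order (a step that is already met when the one before it is completed fails the run):
1. the hasp is swung up off the spine, past upright or nearly (over 1.3 rad) (value of joint hasp above 1.3 rad), for 0.2 s.
2. every plate present is home on the spine: octagonal disc lowest, square plates and discs alternating, disc tabs away from the post, square plates' tabs towards it (horizontal distance between each of disc1_mid, disc2_mid, disc3_mid, sep1_mid, sep2_mid, sep3_mid and seat below 0.005 m and (z of disc1_mid in the frame of seat between 0.001 and 0.007 m or z of disc1_mid in the frame of seat between 0.017 and 0.023 m or z of disc1_mid in the frame of seat between 0.033 and 0.039 m) and x of each of disc1_tab, disc2_tab, disc3_tab in the frame of seat below -0.03 m and (z of disc2_mid in the frame of seat between 0.001 and 0.007 m or z of disc2_mid in the frame of seat between 0.017 and 0.023 m or z of disc2_mid in the frame of seat between 0.033 and 0.039 m) and (z of disc3_mid in the frame of seat between 0.001 and 0.007 m or z of disc3_mid in the frame of seat between 0.017 and 0.023 m or z of disc3_mid in the frame of seat between 0.033 and 0.039 m) and (z of sep1_mid in the frame of seat between 0.009 and 0.015 m or z of sep1_mid in the frame of seat between 0.025 and 0.031 m or z of sep1_mid in the frame of seat between 0.041 and 0.047 m) and x of each of sep1_tab, sep2_tab, sep3_tab in the frame of seat above 0.03 m and (z of sep2_mid in the frame of seat between 0.009 and 0.015 m or z of sep2_mid in the frame of seat between 0.025 and 0.031 m or z of sep2_mid in the frame of seat between 0.041 and 0.047 m) and (z of sep3_mid in the frame of seat between 0.009 and 0.015 m or z of sep3_mid in the frame of seat between 0.025 and 0.031 m or z of sep3_mid in the frame of seat between 0.041 and 0.047 m)), for 0.3 s.
At the end, for the whole second after the job is handed in: Every plate is on the spine (within 5 mm of its axis) in a tight stack, octagonal discs 1st, 3rd, 5th, square plates 2nd, 4th, 6th, each within 3 mm of its height; disc tabs away from the post, square plates' tabs towards it (tab middle 30 mm to that side); hasp shut (below 0.1 rad) (all of step 2 and value of joint hasp below 0.1 rad); the robot touches nothing.
It fails at once if a bystander is knocked away (more than 6 cm) (distance of any of tin, brush, spanner, jar from where it was at the start of the episode above 0.06 m).
It fails at once if an upright bystander is knocked over (angle between any of tin, jar's own z axis and vertical above 0.6 rad).
Of sep1, sep2, sep3 only 2 to 3 are there at a start; the rules pass over those that are not, and their reading is None.
At some moment in a run one of disc1, disc2, disc3, sep1, sep2, sep3 may be knocked a few centimetres aside while the robot is not near it.
It also fails if it takes over 208 s, if anything falls off the work surface, if the arm or the gripper's body presses on something with over 40 N, if the wrist force passes 120 N, or if a joint passes its speed limit or range.

## Working session

There is one attempt and no reset: what is moved stays moved. The work goes in short steps, Python scripts to look and compute and a tool call to move; the robot and the scene stay as the last step left them, time stands still between calls to the robot, and variables do not carry over. Pictures are saved under pics/ and viewed, and the job is handed in when it is done.

Besides the shell and the picture viewer there is one more tool, called after "Request:" by a JSON object that holds its "api" and its "payload". arm_command: Moves the arm, as the interface text tells. Its arguments: {"type":"object","properties":{"motion":{"type":"array"},"squeeze":{"type":"number"}},"required":["motion"]}

```bash
ls; mkdir -p pics; python3 - <<'E'
from bench import arm
import cv2, numpy as np
print(arm.read_state())
for n in ["scene","side","wrist"]:
    f=arm.grab_frame(n)
    print(n,f['fovy'],f['cx'],f['cy'],np.round(f['world_from_camera'],4).tolist(),[k for k in f if k!='img'])
    cv2.imwrite(f"pics/{n}0.png",f['img'][:,:,::-1])
E
```

```text
pics
{'time': 0.0, 'q': array([ 1.38521464,  0.50184277, -0.42680869,  1.55144407,  0.22079992,
        1.13831273, -0.21031511]), 'qvel': array([-0.00082586,  0.00052909,  0.00113538,  0.00104371,  0.00198051,
       -0.00056613, -0.00095959]), 'effort': array([ 6.71120815e-04, -5.69520414e+01, -5.81566662e+00, -2.80938399e+01,
        1.06411229e-02,  1.18495271e-02,  1.20501088e-05]), 'tcp_pos': array([ 0.28168182, -0.5850238 ,  0.23026655]), 'tcp_rot': array([-3.13964589e+00, -7.09809179e-05,  4.48835489e-01]), 'contact_force': array([-0.55747217, -0.83677209,  0.35282959]), 'torque': array([0.04614437, 0.0378915 , 0.06573593]), 'opening': 0.9987906044526973}
scene 52.459766721350206 330.1069116229718 204.62778219899056 [[-0.6254, -0.6791, 0.3844, 1.0392], [0.7802, -0.5523, 0.2936, 0.2978], [0.0129, 0.4835, 0.8753, 1.0769], [0.0, 0.0, 0.0, 1.0]] ['fovy', 'cx', 'cy', 'world_from_camera']
side 49.404677551968035 316.53066461167384 195.89338164953188 [[-0.9438, 0.2554, -0.21, 0.3832], [-0.3305, -0.7114, 0.6202, 0.5586], [0.0089, 0.6547, 0.7558, 0.8304], [0.0, 0.0, 0.0, 1.0]] ['fovy', 'cx', 'cy', 'world_from_camera']
wrist 58.181450974702216 319.7814354519302 199.91870353942258 [[0.4334, 0.8705, 0.2332, 0.3411], [-0.9012, 0.4191, 0.1104, -0.5561], [-0.0017, -0.258, 0.9661, 0.373], [0.0, 0.0, 0.0, 1.0]] ['fovy', 'cx', 'cy', 'world_from_camera']
```

View pics/scene0.png

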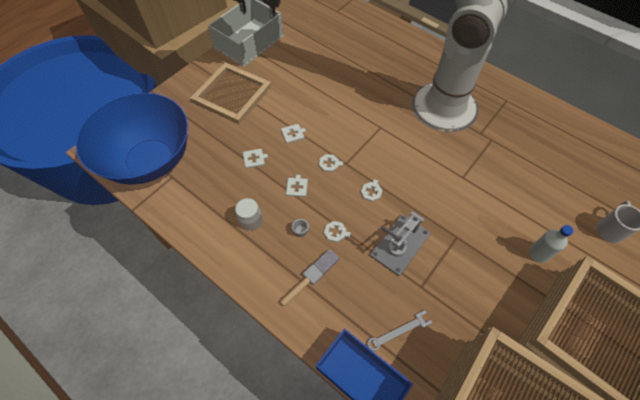

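View pics/side0.png

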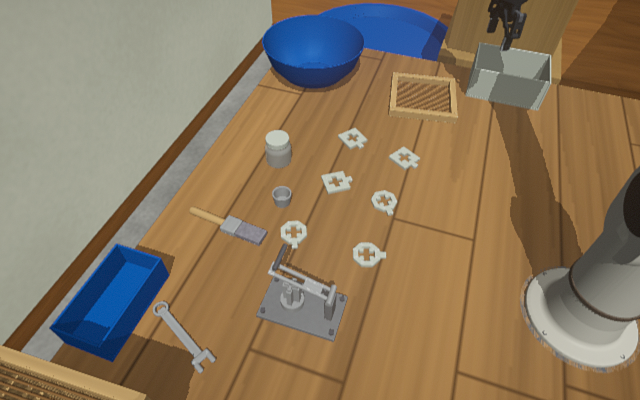

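View pics/wrist0.png

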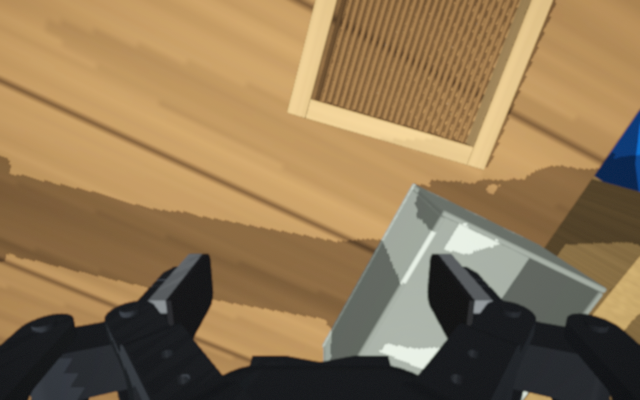

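```bash
cat > h.py <<'E'
from bench import arm
import cv2, numpy as np
def grab(n,save=None):
    f=arm.grab_frame(n)
    if save: cv2.imwrite(f"pics/{save}.png",f['img'][:,:,::-1])
    return f
def K(f):
    fl=200/np.tan(np.radians(f['fovy'])/2); return fl,f['cx'],f['cy']
def ray(f,u,v):
    fl,cx,cy=K(f); T=f['world_from_camera']
    d=np.stack([(np.asarray(u)-cx)/fl,-(np.asarray(v)-cy)/fl,-np.ones_like(np.asarray(u,float))],-1)@T[:3,:3].T
    return T[:3,3],d
def pix2w(f,u,v,z):
    o,d=ray(f,u,v); s=(z-o[2])/d[...,2]; return o+d*s[...,None]
def w2pix(f,p):
    fl,cx,cy=K(f); T=f['world_from_camera']; c=(np.atleast_2d(p)-T[:3,3])@T[:3,:3]
    return np.stack([cx+fl*c[:,0]/-c[:,2], cy-fl*c[:,1]/-c[:,2]],-1)
E
python3 - <<'E'
from h import *
for n,(x0,y0,x1,y1) in dict(scene=(220,110,450,290),side=(230,110,430,350)).items():
    im=cv2.imread(f"pics/{n}0.png")[y0:y1,x0:x1]
    cv2.imwrite(f"pics/{n}0z.png",cv2.resize(im,None,fx=3 if n=="scene" else 2.5,fy=3 if n=="scene" else 2.5,interpolation=cv2.INTER_CUBIC))
E
```

```text
(no output)
```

View pics/scene0z.png

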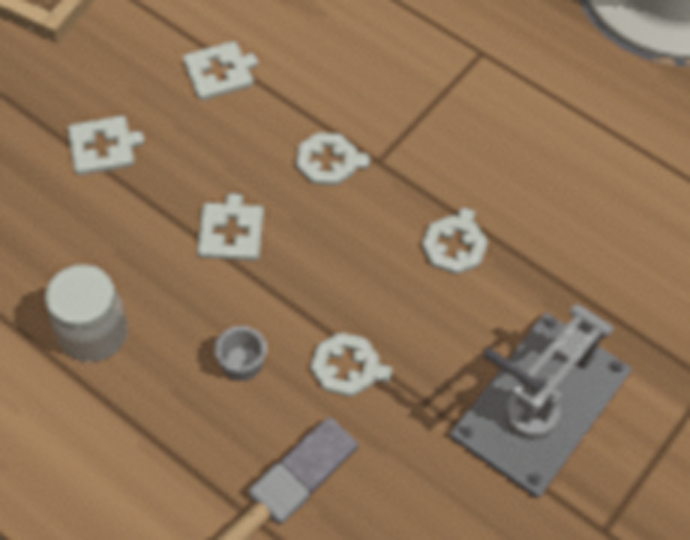

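View pics/side0z.png

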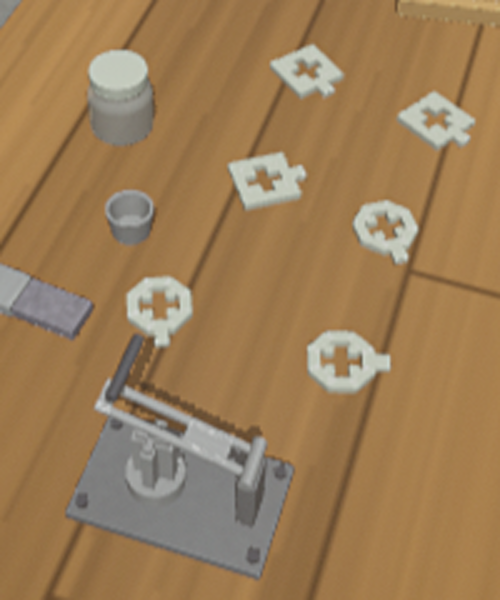

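```bash
cat >> h.py <<'E'
def plates(f,z=0.008,roi=None,amin=150,amax=900):
    """white plates: mask, filled contour; tab = farthest from centre; body centre by the hole"""
    im=f['img']; hsv=cv2.cvtColor(im,cv2.COLOR_RGB2HSV)
    m=((hsv[...,1]<60)&(hsv[...,2]>150)).astype(np.uint8)
    if roi: 
        k=np.zeros_like(m); x0,y0,x1,y1=roi; k[y0:y1,x0:x1]=1; m&=k
    cs,h=cv2.findContours(m,cv2.RETR_CCOMP,cv2.CHAIN_APPROX_NONE)
    out=[]
    for i,c in enumerate(cs):
        if h[0][i][3]!=-1 or not amin<cv2.contourArea(c)<amax: continue
        ch=h[0][i][2]; best=None
        while ch!=-1:
            if best is None or cv2.contourArea(cs[ch])>cv2.contourArea(cs[best]): best=ch
            ch=h[0][ch][0]
        if best is None: continue
        P=pix2w(f,c[:,0,0].astype(float),c[:,0,1].astype(float),z)[:,:2].astype(np.float32)
        Hh=pix2w(f,cs[best][:,0,0].astype(float),cs[best][:,0,1].astype(float),z)[:,:2].astype(np.float32)
        # tab removed: hull part within 0.035..; centre from hole centroid (min-area rect)
        M=cv2.moments(Hh.reshape(-1,1,2)*1000); c0=np.array([M['m10'],M['m01']])/M['m00']/1000
        d=np.linalg.norm(P-c0,axis=1)
        t=P[d>d.max()-0.004].mean(0); 
        a=cv2.contourArea(P.reshape(-1,1,2)*1000)
        out.append((c0,np.arctan2(*(t-c0)[::-1]),a,d.max(),c[:,0].mean(0)))
    return out
E
python3 - <<'E'
from h import *
fs={n:grab(n) for n in("scene","side")}
for n,f in fs.items():
    print(n)
    for c,a,A,dm,px in plates(f): print(np.round(c,4),round(a,3),round(float(A)),round(float(dm),4),np.round(px))
S=[(548,313),(632,367),(540,497),(450,434)];D=[(108,412),(293,465),(262,577),(67,515)]
for p in S: print(pix2w(fs['scene'],220+p[0]/3,110+p[1]/3,.012).round(4))
for p in D: print(pix2w(fs['side'],230+p[0]/2.5,110+p[1]/2.5,.012).round(4))
E
```

```text
scene
[0.6275 0.0042] 1.99 3039 0.0438 [336. 231.]
[0.4508 0.0067] -2.817 3057 0.0437 [372. 190.]
[ 0.5843 -0.1816] -2.873 3660 0.0447 [297. 185.]
[ 0.4509 -0.1611] 2.177 3000 0.0425 [330. 162.]
[ 0.5906 -0.3613] 2.334 3675 0.0461 [254. 157.]
[ 0.4345 -0.3304] 2.269 3731 0.0442 [293. 132.]
side
[0.8148 0.2758] 2.681 2226 0.1352 [176. 327.]
[-0.0725 -0.0256] -2.245 1171 0.0734 [628. 308.]
[0.4496 0.0097] -2.847 3229 0.0434 [368. 254.]
[0.626  0.0068] 1.984 3169 0.0453 [293. 234.]
[ 0.4485 -0.1598] 2.114 3235 0.0477 [384. 202.]
[ 0.582 -0.179] -2.657 3929 0.0442 [336. 182.]
[ 0.4337 -0.3286] 2.422 3831 0.0465 [406. 158.]
[ 0.5887 -0.3584] 2.284 3834 0.0482 [353. 139.]
[ 0.2562 -0.6796] -1.619 8939 0.1637 [483.  85.]
[0.4614 0.1282 0.012 ]
[0.4592 0.2242 0.012 ]
[0.6242 0.2283 0.012 ]
[0.6262 0.1281 0.012 ]
[0.6241 0.1303 0.012 ]
[0.4597 0.1252 0.012 ]
[0.4549 0.2249 0.012 ]
[0.6181 0.2285 0.012 ]
```

```bash
cat >> h.py <<'E'
from scipy.spatial.transform import Rotation as R
def rel(p,yaw,st=None,tilt=None):
    st=st or arm.read_state()
    R0=R.from_euler('xyz',st['tcp_rot']); R1=R.from_euler('xyz',[np.pi,0,yaw])
    if tilt is not None: R1=R1*R.from_rotvec(tilt)
    s=R0.inv().apply(np.array(p)-st['tcp_pos']); w=(R0.inv()*R1).as_rotvec()
    print('shift',s.round(4),'turn',w.round(3),'t',round(st['time'],2),'q',st['q'].round(2),'rows',np.ceil(max(np.linalg.norm(s)/.05,np.degrees(np.linalg.norm(w))/8.59)))
E
python3 -c "
from h import *
rel([.56,.16,.30],1.57)"
```

```text
shift [ 0.574  -0.5509 -0.0686] turn [-1.000e-03 -1.000e-03 -1.121e+00] t 0.25 q [ 1.39  0.5  -0.43  1.55  0.22  1.14 -0.21] rows 16.0
```

Request:
{"api": "arm_command", "payload": {"motion": [0.574,-0.551,-0.069,0,0,-1.12,1,0.574,-0.551,-0.069,0,0,-1.12,1,0.574,-0.551,-0.069,0,0,-1.12,1,0.574,-0.551,-0.069,0,0,-1.12,1,0.574,-0.551,-0.069,0,0,-1.12,1,0.574,-0.551,-0.069,0,0,-1.12,1,0.574,-0.551,-0.069,0,0,-1.12,1,0.574,-0.551,-0.069,0,0,-1.12,1,0.574,-0.551,-0.069,0,0,-1.12,1,0.574,-0.551,-0.069,0,0,-1.12,1,0.574,-0.551,-0.069,0,0,-1.12,1,0.574,-0.551,-0.069,0,0,-1.12,1]}}

```text
time: 1.45
tcp_pos: [0.4912, -0.0238, 0.2837]
tcp_rot: [3.141, 0.0, 1.568]
contact_force: [0.8, -0.4, 0.1]
opening: 1.003
```

```bash
python3 -c "
from h import *
rel([.56,.16,.30],1.57)"
```

```text
shift [ 0.184   0.0684 -0.0163] turn [ 0.     0.    -0.002] t 1.45 q [ 0.84  0.24 -0.97  1.86  0.22  1.15 -0.21] rows 4.0
```

Request:
{"api": "arm_command", "payload": {"motion": [0.184,0.068,-0.016,0,0,0,1,0.184,0.068,-0.016,0,0,0,1,0.184,0.068,-0.016,0,0,0,1,0.184,0.068,-0.016,0,0,0,1,0.184,0.068,-0.016,0,0,0,1]}}

```text
time: 1.95
tcp_pos: [0.5591, 0.1697, 0.3006]
tcp_rot: [3.14, -0.006, 1.58]
contact_force: [-0.2, 0.1, -1.0]
opening: 0.999
```

```bash
python3 -c "
from h import *
st=arm.read_state();print(st['q'].round(2),st['tcp_pos'],st['tcp_rot'])
grab('wrist','w1'); grab('side','s1')"
```

```text
[ 0.38  0.44 -0.96  1.63  0.37  1.26 -0.64] [0.55911409 0.16971279 0.30055531] [ 3.13992821 -0.00626232  1.57979878]
```

View pics/w1.png

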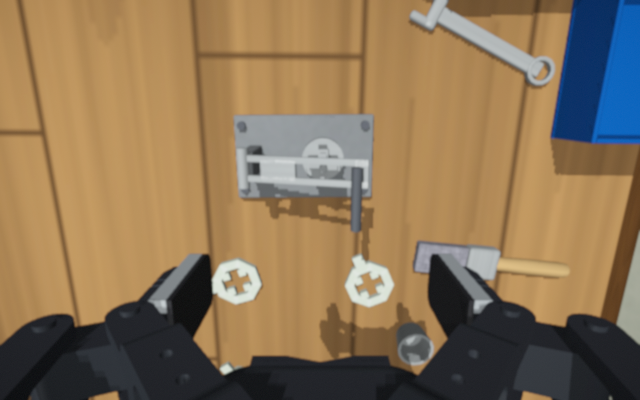

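```bash
python3 - <<'E'
from h import *
f=grab('wrist'); im=f['img']; cv2.imwrite('pics/w1b.png',im[:,:,::-1])
print(arm.read_state()['tcp_pos'],f['world_from_camera'].round(3).tolist())
z=im[100:250,220:390]; cv2.imwrite('pics/w1z.png',cv2.resize(z[:,:,::-1],None,fx=4,fy=4,interpolation=cv2.INTER_CUBIC))
E
```

```text
[0.55928122 0.15981992 0.29916079] [[1.0, -0.001, -0.0, 0.559], [0.001, 0.966, 0.258, 0.228], [0.0, -0.258, 0.966, 0.442], [0.0, 0.0, 0.0, 1.0]]
```

View pics/w1z.png

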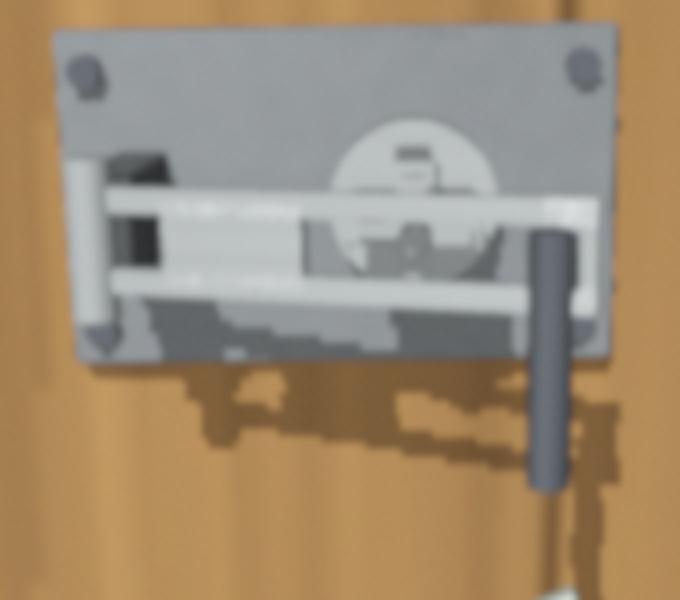

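```bash
python3 - <<'E'
from h import *
f=grab('wrist')
def g(x,y,z): return pix2w(f,220+(x+.5)/4-.5,100+(y+.5)/4-.5,z).round(4)
C=[g(*p,.012) for p in [(55,32),(617,24),(608,357),(80,362)]]
for c in C: print(c)
print('seat',g(414,200,.03), 'handle end',g(547,488,.102), g(552,235,.102))
d=(C[0]-C[1])+(C[3]-C[2]); e=(C[3]-C[0])+(C[2]-C[1]); print(np.arctan2(d[1],d[0]),np.arctan2(e[1],e[0])+np.pi/2)
E
```

```text
[0.4599 0.2216 0.012 ]
[0.6225 0.2235 0.012 ]
[0.6234 0.1246 0.012 ]
[0.4612 0.1234 0.012 ]
seat [0.5636 0.175  0.03  ] handle end [0.5961 0.1124 0.102 ] [0.5957 0.1756 0.102 ]
-3.132048608410185 0.011161383273254
```

```bash
cat >> h.py <<'E'
def tri(obs):
    A=np.zeros((3,3));b=np.zeros(3)
    for f,u,v in obs:
        o,d=ray(f,u,v); d=d/np.linalg.norm(d); P=np.eye(3)-np.outer(d,d); A+=P;b+=P@o
    x=np.linalg.solve(A,b)
    return x,[ (w2pix(f,x)[0]-[u,v]).round(1) for f,u,v in obs]
E
python3 - <<'E'
from h import *
w=grab('wrist');s=grab('scene');d=grab('side')
print(tri([(w,220+547/4,100+488/4),(s,220+488/3,110+353/3),(d,230+137/2.5,110+340/2.5)]))
print(tri([(w,220+552/4,100+232/4),(s,220+545/3,110+390/3),(d,230+112/2.5,110+393/2.5)]))
E
```

```text
(array([0.59258008, 0.12625189, 0.13431147]), [array([-0.5, -5.2]), array([-0.9, -0.7]), array([ 0.1, -1. ])])
(array([0.59166491, 0.18276439, 0.13887553]), [array([-0.8, -3.4]), array([-1.2, -1.4]), array([-1.1,  0.6])])
```

```bash
python3 -c "
from h import *
rel([.5935,.1435,.115],1.58)"
```

```text
shift [-0.0136  0.0337  0.1845] turn [ 0.     0.002 -0.015] t 2.3 q [ 0.4   0.44 -0.96  1.64  0.37  1.27 -0.64] rows 4.0
```

Request:
{"api": "arm_command", "payload": {"motion": [-0.014,0.034,0.1,0,0,-0.015,1,-0.014,0.034,0.1,0,0,-0.015,1,-0.014,0.034,0.14,0,0,-0.015,1,-0.014,0.034,0.185,0,0,-0.015,1,-0.014,0.034,0.185,0,0,-0.015,1,-0.014,0.034,0.185,0,0,-0.015,1,-0.014,0.034,0.185,0,0,-0.015,0,-0.014,0.034,0.185,0,0,-0.015,-0.7,-0.014,0.034,0.185,0,0,-0.015,-1,-0.014,0.034,0.185,0,0,-0.015,-1,-0.014,0.034,0.185,0,0,-0.015,-1], "squeeze": 25}}

```text
time: 3.4
tcp_pos: [0.5937, 0.1431, 0.1151]
tcp_rot: [3.141, 0.002, 1.58]
contact_force: [-13.7, 1.1, -4.7]
opening: 0.143
```

```bash
python3 -c "
from h import *
st=arm.read_state();print(st['q'].round(2),st['tcp_pos'],st['tcp_rot'],st['opening'],st['contact_force'])
grab('wrist','w2')"
```

```text
[ 0.3   0.68 -0.81  1.74  0.58  0.98 -0.73] [0.59371259 0.1431198  0.11513533] [3.14106144e+00 1.70809266e-03 1.57967635e+00] 0.1430554898218459 [-13.69149428   1.08234379  -4.69149781]
```

View pics/w2.png

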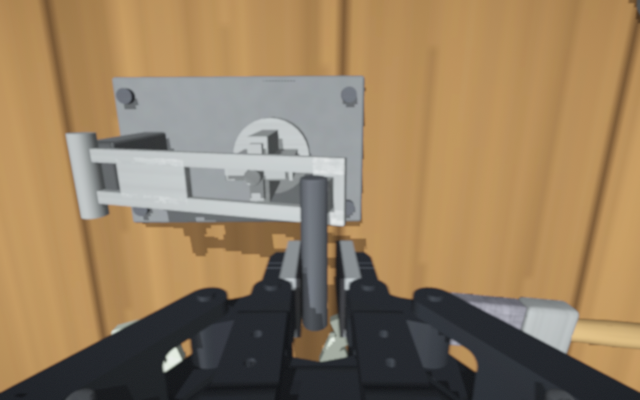

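```bash
python3 -c "
import numpy as np
g=lambda t:np.array([-118*np.cos(t)+14*np.sin(t),118*np.sin(t)+14*np.cos(t)])
for t in [.4,.55,.7,.85,1,1.15,1.3,1.45,1.6,1.75,1.87]: d=g(t)-g(.28); print(t,'ty',(-d[0]).round(),'tz',(-d[1]).round())"
```

```text
0.4 ty -6.0 tz -13.0
0.55 ty -16.0 tz -28.0
0.7 ty -28.0 tz -41.0
0.85 ty -42.0 tz -52.0
1 ty -58.0 tz -61.0
1.15 ty -74.0 tz -67.0
1.3 ty -91.0 tz -71.0
1.45 ty -109.0 tz -73.0
1.6 ty -127.0 tz -71.0
1.75 ty -144.0 tz -68.0
1.87 ty -158.0 tz -63.0
```

Request:
{"api": "arm_command", "payload": {"motion": [0,-0.006,-0.013,0,0,0,-1,0,-0.016,-0.028,0,0,0,-1,0,-0.028,-0.041,0,0,0,-1,0,-0.042,-0.052,0,0,0,-1,0,-0.058,-0.061,0,0,0,-1,0,-0.074,-0.067,0,0,0,-1,0,-0.091,-0.071,0,0,0,-1,0,-0.109,-0.073,0,0,0,-1,0,-0.127,-0.071,0,0,0,-1,0,-0.144,-0.068,0,0,0,-1,0,-0.158,-0.063,0,0,0,-1,0,-0.158,-0.063,0,0,0,-1]}}

```text
time: 4.65
tcp_pos: [0.4325, 0.1409, 0.178]
tcp_rot: [-3.139, 0.005, 1.581]
contact_force: [-3.6, -2.6, 6.1]
opening: 0.104
```

```bash
python3 -c "
from h import *
st=arm.read_state();print(st['q'].round(2),st['tcp_pos'],st['tcp_rot'],st['opening'],st['contact_force'])
grab('wrist','w3');f=grab('side','s3');cv2.imwrite('pics/s3z.png',cv2.resize(f['img'][180:360,220:420,::-1],None,fx=3,fy=3))"
```

```text
[ 0.49  0.34 -1.    2.06  0.36  0.93 -0.7 ] [0.4324822  0.14088258 0.1779792 ] [-3.13857908  0.0054264   1.5812354 ] 0.10376655592907173 [-3.5706214  -2.55534195  6.08232351]
```

View pics/s3z.png

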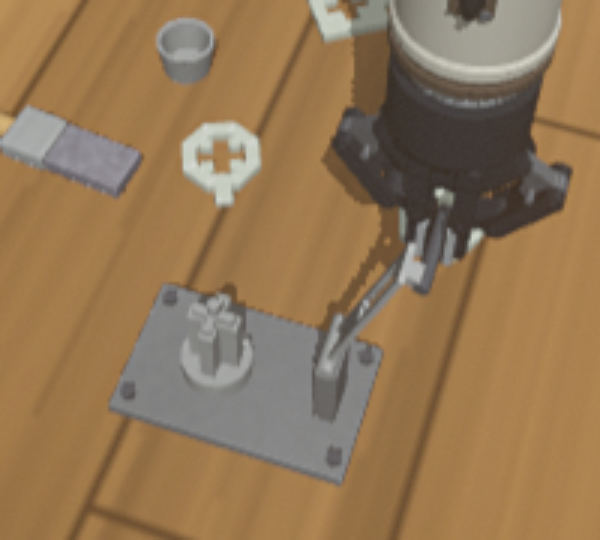

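Request:
{"api": "arm_command", "payload": {"motion": [0,0,0,0,0,0,0,0,0,0,0,0,0,0,0,0,0,0,0,0,0,0,0,-0.05,0,0,0,0,0,0,-0.09,0,0,0,0,0,0,-0.09,0,0,0,0]}}

```text
time: 5.35
tcp_pos: [0.4373, 0.1435, 0.2732]
tcp_rot: [3.136, 0.003, 1.581]
contact_force: [0.3, -0.7, -0.2]
opening: 0.498
```

```bash
python3 -c "
from h import *
rel([.564,.1755,.27],.01)"
```

```text
shift [0.0307 0.127  0.0038] turn [ 7.000e-03 -1.000e-03  1.571e+00] t 5.35 q [ 0.62  0.2  -1.1   1.95  0.2   1.11 -0.55] rows 11.0
```

Request:
{"api": "arm_command", "payload": {"motion": [0.031,0.127,0.004,0,0,1.57,1,0.031,0.127,0.004,0,0,1.57,1,0.031,0.127,0.004,0,0,1.57,1,0.031,0.127,0.004,0,0,1.57,1,0.031,0.127,0.004,0,0,1.57,1,0.031,0.127,0.004,0,0,1.57,1,0.031,0.127,0.004,0,0,1.57,1,0.031,0.127,0.004,0,0,1.57,1,0.031,0.127,0.004,0,0,1.57,1,0.031,0.127,0.004,0,0,1.57,1,0.031,0.127,0.004,0,0,1.57,1,0.031,0.127,0.004,0,0,1.57,1]}}

```text
time: 6.55
tcp_pos: [0.5638, 0.1759, 0.2692]
tcp_rot: [3.138, -0.004, 0.011]
contact_force: [-0.5, -0.5, -0.2]
opening: 1.0
```

```bash
python3 -c "
from h import *
f=grab('wrist')
f=grab('wrist');f=grab('wrist','w4')
st=arm.read_state();print(st['q'].round(2),st['tcp_pos'],st['tcp_rot'],st['qvel'].round(3))
cv2.imwrite('pics/w4z.png',cv2.resize(f['img'][60:260,210:410,::-1],None,fx=3,fy=3,interpolation=cv2.INTER_CUBIC))"
```

```text
[ 0.16  0.4  -0.66  1.66  0.27  1.17 -2.13] [0.56392004 0.17582809 0.26942472] [ 3.13822338 -0.00463894  0.01297201] [ 0.006 -0.004 -0.002 -0.002 -0.002  0.001 -0.007]
```

View pics/w4.png

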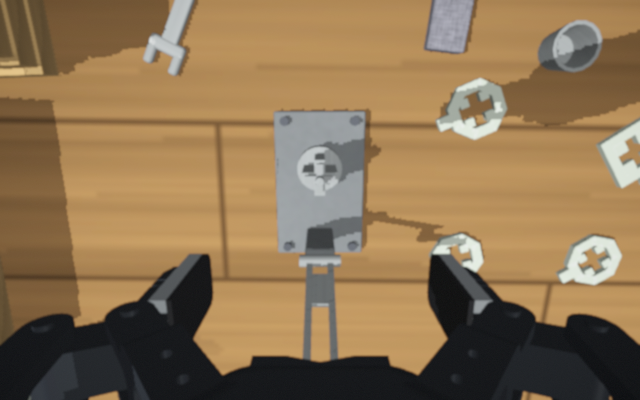

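View pics/w4z.png

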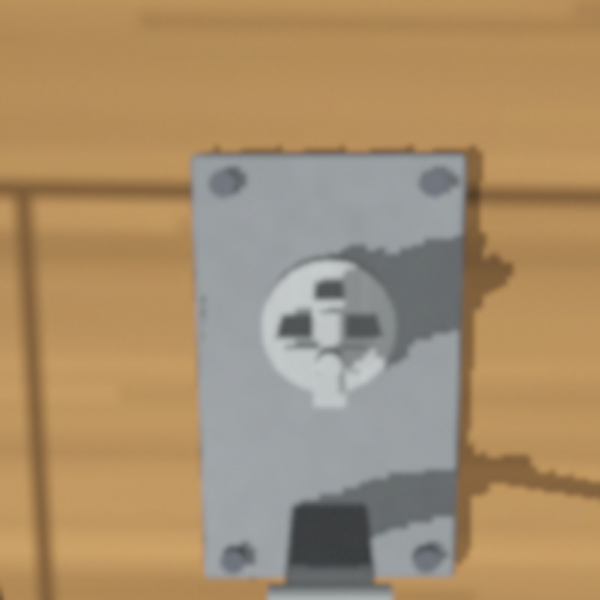

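```bash
python3 - <<'E'
from h import *
f=grab('wrist')
def g(x,y,z): return pix2w(f,210+(x+.5)/3-.5,60+(y+.5)/3-.5,z).round(4)
C=[g(*p,.012) for p in [(192,156),(467,154),(454,577),(206,577)]]
for c in C: print(c)
print('seat',g(329,325,.03))
d=(C[3]-C[0])+(C[2]-C[1]); e=(C[1]-C[0])+(C[2]-C[3]); print(np.arctan2(d[1],d[0]),np.arctan2(e[1],e[0])+np.pi/2)
c=(C[0]+C[1]+C[2]+C[3])/4; print(c)
for n in("scene","side","wrist"):
    print(n)
    for c,a,A,dm,px in plates(grab(n),amax=2500): print(np.round(c,4),round(a,3),round(float(A)),round(float(dm),4),np.round(px))
E
```

```text
[0.6221 0.2265 0.012 ]
[0.624  0.1274 0.012 ]
[0.4601 0.1253 0.012 ]
[0.459  0.2242 0.012 ]
seat [0.5642 0.1764 0.03  ]
-3.128137808079326 0.015150355874769872
[0.5413  0.17585 0.012  ]
scene
[ 0.5843 -0.1812] -2.511 3722 0.045 [297. 186.]
[ 0.4509 -0.1608] 2.181 3130 0.0423 [330. 162.]
[ 0.4345 -0.3298] 2.744 3793 0.0439 [293. 132.]
side
[0.8147 0.2758] 2.674 2865 0.1671 [185. 339.]
[0.9799 0.0845] -0.874 1397 0.0473 [141. 214.]
[ 0.4484 -0.1597] 2.113 3294 0.0476 [384. 202.]
[ 0.5818 -0.1789] -2.117 3929 0.0442 [336. 182.]
[ 0.4332 -0.3283] 2.421 3871 0.0459 [406. 158.]
wrist
[ 0.45   -0.1594] 2.116 3441 0.046 [588. 262.]
[0.47   0.0066] -2.461 1314 0.0427 [460. 251.]
[ 0.5468 -0.1657] -0.113 1831 0.0717 [624. 153.]
```

```bash
python3 -c "
from h import *
rel([.627,.006,.20],1.99)"
```

```text
shift [0.0607 0.1702 0.0706] turn [ 0.007 -0.    -1.979] t 6.9 q [ 0.16  0.4  -0.66  1.66  0.27  1.17 -2.13] rows 14.0
```

Request:
{"api": "arm_command", "payload": {"motion": [0.061,0.17,0.07,0,0,-1.98,1,0.061,0.17,0.07,0,0,-1.98,1,0.061,0.17,0.07,0,0,-1.98,1,0.061,0.17,0.07,0,0,-1.98,1,0.061,0.17,0.07,0,0,-1.98,1,0.061,0.17,0.07,0,0,-1.98,1,0.061,0.17,0.07,0,0,-1.98,1,0.061,0.17,0.07,0,0,-1.98,1,0.061,0.17,0.07,0,0,-1.98,1,0.061,0.17,0.07,0,0,-1.98,1,0.061,0.17,0.07,0,0,-1.98,1,0.061,0.17,0.07,0,0,-1.98,1]}}

```text
time: 8.1
tcp_pos: [0.6274, 0.0059, 0.2005]
tcp_rot: [3.137, 0.004, 1.817]
contact_force: [-0.5, -0.6, 0.1]
opening: 1.0
```

```bash
python3 - <<'E'
from h import *
f=grab('wrist');f=grab('wrist','w5')
st=arm.read_state();print(st['q'].round(2),st['tcp_pos'],st['tcp_rot'])
for c,a,A,dm,px in plates(f,amax=9000): print(np.round(c,4),round(a,3),round(float(A)),round(float(dm),4),np.round(px))
E
```

```text
[ 0.61  0.65 -0.96  1.63  0.57  1.16 -0.25] [0.6273126  0.00590699 0.20025426] [3.13763497 0.00340904 1.81195767]
[ 0.5825 -0.1789] -2.496 3902 0.0445 [232. 330.]
[ 0.695  -0.0863] -0.007 2012 0.0264 [360. 276.]
[ 0.4496 -0.1594] 2.13 3120 0.0451 [109. 278.]
[0.734  0.0633] -2.545 2388 0.0573 [425. 157.]
[0.6272 0.0059] 1.991 3259 0.0445 [317. 169.]
[0.4509 0.0086] -2.842 3215 0.0444 [126. 124.]
[0.6184 0.1556] -2.289 327 0.0326 [337.  11.]
```

View pics/w5.png

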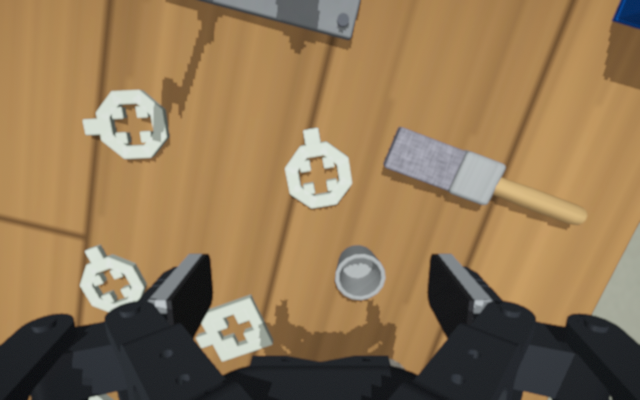

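```bash
python3 -c "
from h import *
rel([.6272,.0059,.0],1.991)"
```

```text
shift [ 0.0007 -0.0009  0.2003] turn [ 0.004  0.004 -0.179] t 8.2 q [ 0.61  0.65 -0.96  1.63  0.57  1.16 -0.25] rows 5.0
```

Request:
{"api": "arm_command", "payload": {"motion": [0,-0.001,0.1,0,0,-0.18,0.7,0,-0.001,0.1,0,0,-0.18,0.7,0,-0.001,0.15,0,0,-0.18,0.7,0,-0.001,0.18,0,0,-0.18,0.7,0,-0.001,0.19,0,0,-0.18,0.7,0,-0.001,0.195,0,0,-0.18,0.7,0,-0.001,0.195,0,0,-0.18,0.7]}}

```text
time: 8.9
tcp_pos: [0.6282, 0.0055, 0.0063]
tcp_rot: [3.137, 0.004, 1.991]
contact_force: [0.5, 0.2, 0.7]
opening: 0.845
```

```bash
python3 - <<'E'
from h import *
f=grab('wrist','w6'); grab('side','s6')
st=arm.read_state();print(st['q'].round(2),st['tcp_pos'],st['tcp_rot'],st['contact_force'])
rel([.6272,.0059,.0],1.991)
E
```

```text
[ 0.52  0.89 -0.82  1.73  0.82  0.89 -0.24] [0.62892062 0.005448   0.00736183] [3.13528377 0.0053711  1.99110852] [ 0.23757727 -0.6874633  -0.06811697]
shift [ 0.0012 -0.0014  0.0073] turn [0.006 0.005 0.   ] t 9.0 q [ 0.52  0.89 -0.82  1.73  0.82  0.89 -0.24] rows 1.0
```

View pics/w6.png

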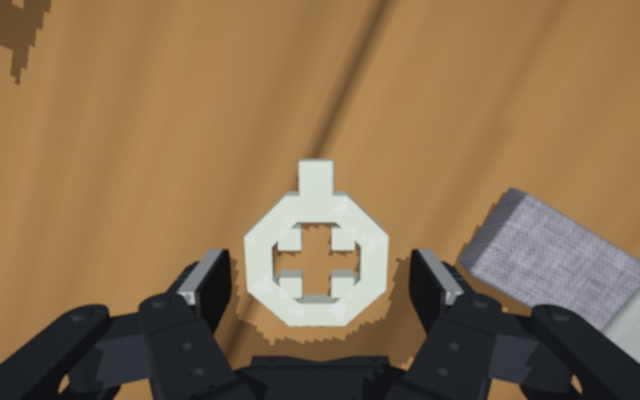

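Request:
{"api": "arm_command", "payload": {"motion": [0.001,-0.001,0.008,0.006,0.005,0,0.7,0.001,-0.001,0.008,0.006,0.005,0,0.2,0.001,-0.001,0.008,0.006,0.005,0,-0.2,0.001,-0.001,0.008,0.006,0.005,0,-0.2,0.001,-0.001,0.008,0.006,0.005,0,-0.2,0.001,-0.001,0.008,0.006,0.005,0,-0.2], "squeeze": 40}}

```text
time: 9.6
tcp_pos: [0.6282, 0.0056, 0.0004]
tcp_rot: [3.14, 0.001, 1.991]
contact_force: [-1.5, -0.4, 6.1]
opening: 0.681
```

```bash
python3 - <<'E'
from h import *
f=grab('wrist','w7'); d=grab('side')
cv2.imwrite('pics/s7z.png',cv2.resize(d['img'][180:280,240:360,::-1],None,fx=5,fy=5,interpolation=cv2.INTER_CUBIC))
st=arm.read_state();print(st['q'].round(2),st['tcp_pos'],st['tcp_rot'],st['contact_force'],st['opening'])
E
```

```text
[ 0.51  0.9  -0.81  1.73  0.82  0.89 -0.24] [6.28213594e-01 5.62922976e-03 3.45603205e-04] [3.14055598e+00 1.38973786e-03 1.99068287e+00] [-1.28089697 -1.51366285  5.64926092] 0.6809376346554804
```

View pics/w7.png

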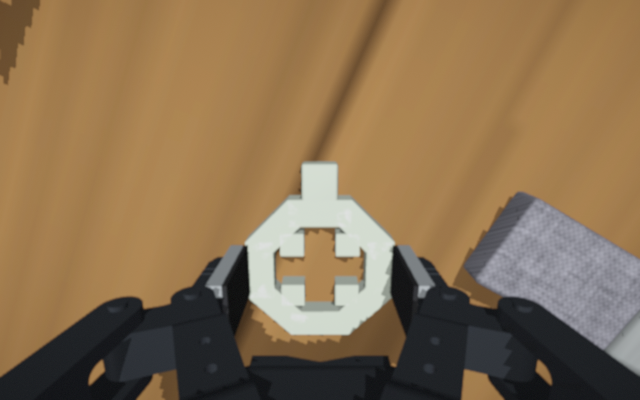

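View pics/s7z.png

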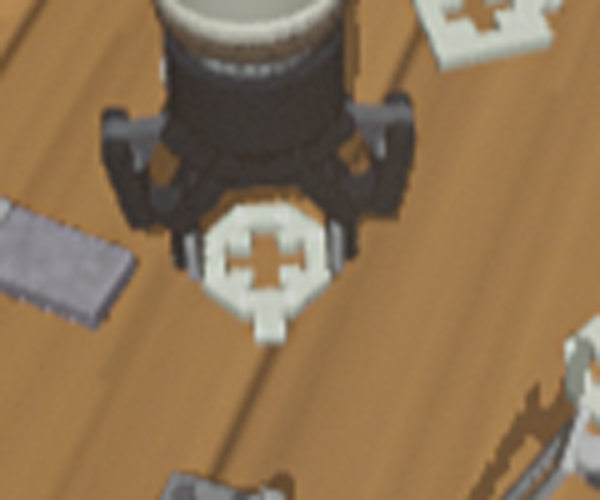

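Request:
{"api": "arm_command", "payload": {"motion": [0,0,-0.05,0,0,0,-0.2,0,0,-0.1,0,0,0,-0.2,0,0,-0.17,0,0,0,-0.2,0,0,-0.17,0,0,0,-0.2,0,0,-0.17,0,0,0,-0.2]}}

```text
time: 10.2
tcp_pos: [0.6305, 0.0064, 0.1748]
tcp_rot: [3.134, 0.004, 1.99]
contact_force: [0.4, 0.2, -1.4]
opening: 0.678
```

```bash
cat >> h.py <<'E'
def inhand(f=None,dz=.008):
    f=f or grab('wrist'); st=arm.read_state()
    Rt=R.from_euler('xyz',st['tcp_rot']); p=st['tcp_pos']
    b=min(plates(f,z=p[2]+dz,amin=2000,amax=40000),key=lambda o:np.linalg.norm(o[0]-p[:2]))
    v=Rt.inv().apply(np.r_[b[0]-p[:2],0]); print('in tool xy',v[:2].round(4),'plate yaw - tool yaw',round((b[1]-st['tcp_rot'][2]+np.pi)%(2*np.pi)-np.pi,3),'A',b[2],'dmax',b[3]); return b,v,st
E
python3 - <<'E'
from h import *
grab('wrist')
f=grab('wrist','w8')
st=arm.read_state();print(st['tcp_pos'],st['tcp_rot'],st['contact_force'],st['opening'])
inhand(f)
rel([.564,.1763,.17],.014)
E
```

```text
[0.62783912 0.00533637 0.17034102] [3.14050418e+00 2.23553957e-03 1.99026232e+00] [-0.04513045 -0.14394734 -1.19201048] 0.6763844856364267
in tool xy [0.0009 0.0016] plate yaw - tool yaw -0.009 A 3242.507308030632 dmax 0.04409100147305324
shift [ 1.821e-01  1.130e-02 -1.000e-04] turn [0.003 0.    1.976] t 10.3 q [ 0.62  0.7  -0.98  1.65  0.63  1.13 -0.11] rows 14.0
```

View pics/w8.png

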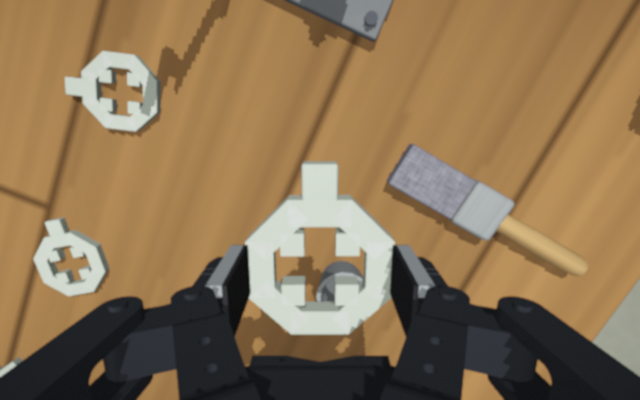

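Request:
{"api": "arm_command", "payload": {"motion": [0.182,0.011,0,0,0,1.976,-0.2,0.182,0.011,0,0,0,1.976,-0.2,0.182,0.011,0,0,0,1.976,-0.2,0.182,0.011,0,0,0,1.976,-0.2,0.182,0.011,0,0,0,1.976,-0.2,0.182,0.011,0,0,0,1.976,-0.2,0.182,0.011,0,0,0,1.976,-0.2,0.182,0.011,0,0,0,1.976,-0.2,0.182,0.011,0,0,0,1.976,-0.2,0.182,0.011,0,0,0,1.976,-0.2,0.182,0.011,0,0,0,1.976,-0.2,0.182,0.011,0,0,0,1.976,-0.2]}}

```text
time: 11.5
tcp_pos: [0.5624, 0.1751, 0.1676]
tcp_rot: [3.139, 0.002, 0.184]
contact_force: [-0.6, 1.1, -0.6]
opening: 0.681
```

```bash
cat >> h.py <<'E'
def inhand2(f,dz=.008):
    """outline of the held plate in the tool frame: y span, rear x edge, tab tip"""
    st=arm.read_state(); Rt=R.from_euler('xyz',st['tcp_rot']); p=st['tcp_pos']
    hsv=cv2.cvtColor(f['img'],cv2.COLOR_RGB2HSV); m=((hsv[...,1]<60)&(hsv[...,2]>150)).astype(np.uint8)
    m=cv2.morphologyEx(m,cv2.MORPH_OPEN,np.ones((3,3)))
    cs,_=cv2.findContours(m,cv2.RETR_EXTERNAL,cv2.CHAIN_APPROX_NONE)
    best=None
    for c in cs:
        if cv2.contourArea(c)<4000: continue
        P=pix2w(f,c[:,0,0].astype(float),c[:,0,1].astype(float),p[2]+dz)
        v=Rt.inv().apply(P-p)[:,:2]
        if np.linalg.norm(v.mean(0))<.05: best=v
    if best is None: print('no plate'); return
    v=best; print('x span',v[:,0].min().round(4),v[:,0].max().round(4),'y span',v[:,1].min().round(4),v[:,1].max().round(4),'centre x from rear',(v[:,0].min()+.030).round(4))
    for s in(1,-1):
        t=v[(s*v[:,0]>.034)]
        if len(t)>10: print('tab y centre',(t[:,1].min()+t[:,1].max())/2)
E
python3 - <<'E'
from h import *
grab('wrist')
f=grab('wrist','w9')
st=arm.read_state();print(st['tcp_pos'],st['tcp_rot'],st['contact_force'],st['opening'])
inhand2(f)
try: inhand(f)
except Exception as e: print(e)
rel([.564,.1763,.17],.014)
E
```

```text
[0.56253052 0.17533539 0.16795316] [3.13882407e+00 1.73408352e-03 1.89382280e-01] [ 0.72571506 -0.97594262 -0.83521244] 0.680548652955761
x span -0.0301 0.0663 y span -0.0305 0.0288 centre x from rear -0.0001
tab y centre 0.0006609758460721458
in tool xy [-0.0031  0.0004] plate yaw - tool yaw 0.213 A 4109.973908550106 dmax 0.07232747316774019
shift [ 0.0016 -0.0007 -0.0021] turn [0.003 0.001 0.175] t 11.6 q [ 0.11  0.5  -0.6   1.76  0.33  0.99 -2.  ] rows 2.0
```

View pics/w9.png

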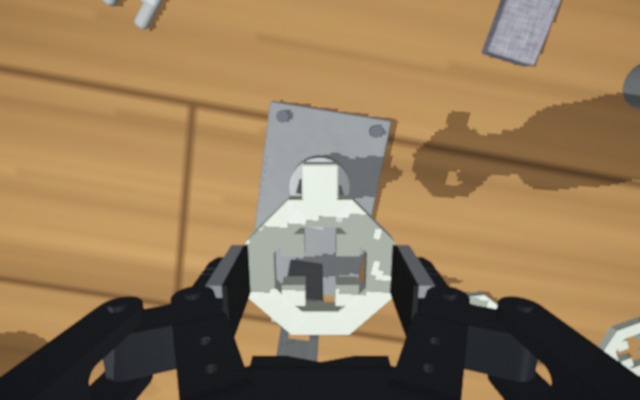

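Request:
{"api": "arm_command", "payload": {"motion": [0.0015,-0.0005,0,0.003,0.001,0.175,-0.2,0.0015,-0.0005,0,0.003,0.001,0.175,-0.2,0.0015,-0.0005,0,0.003,0.001,0.175,-0.2,0.0015,-0.0005,0.03,0.003,0.001,0.175,-0.2,0.0015,-0.0005,0.06,0.003,0.001,0.175,-0.2,0.0015,-0.0005,0.075,0.003,0.001,0.175,-0.2,0.0015,-0.0005,0.077,0.003,0.001,0.175,-0.2,0.0015,-0.0005,0.077,0.003,0.001,0.175,-0.2]}}

```text
time: 12.4
tcp_pos: [0.5639, 0.1761, 0.091]
tcp_rot: [-3.141, 0.001, 0.016]
contact_force: [0.5, 0.4, -0.4]
opening: 0.678
```

```bash
python3 - <<'E'
from h import *
f=grab('wrist','w10')
st=arm.read_state();print(st['tcp_pos'],st['tcp_rot'],st['contact_force'],st['opening'])
rel([.564,.1763,.032],.014)
E
```

```text
[0.56454087 0.17636177 0.09184795] [-3.14085919e+00 -6.78527795e-04  1.54540653e-02] [ 0.47115925  0.21853383 -0.18934717] 0.6786102711684332
shift [-0.0006  0.0001  0.0598] turn [-0.001 -0.001  0.001] t 12.45 q [ 0.05  0.59 -0.52  1.81  0.38  0.84 -2.21] rows 2.0
```

View pics/w10.png

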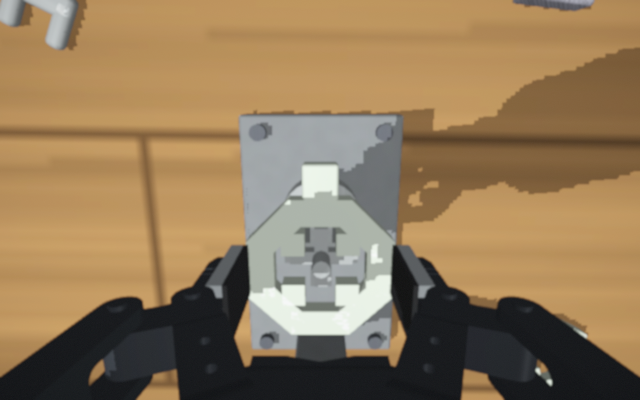

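Request:
{"api": "arm_command", "payload": {"motion": [-0.0005,0,0.01,0,0,0,-0.2,-0.0005,0,0.02,0,0,0,-0.2,-0.0005,0,0.03,0,0,0,-0.2,-0.0005,0,0.04,0,0,0,-0.2,-0.0005,0,0.05,0,0,0,-0.2,-0.0005,0,0.057,0,0,0,-0.2,-0.0005,0,0.059,0,0,0,-0.2]}}

```text
time: 13.15
tcp_pos: [0.5653, 0.1764, 0.0324]
tcp_rot: [-3.14, -0.002, 0.015]
contact_force: [4.6, -0.4, 2.9]
opening: 0.681
```

```bash
python3 - <<'E'
from h import *
f=grab('wrist','w11')
st=arm.read_state();print(st['tcp_pos'],st['tcp_rot'],st['contact_force'],st['opening'])
E
```

```text
[0.56527242 0.17642377 0.03239759] [-3.14031068e+00 -2.30794285e-03  1.51589510e-02] [ 6.11665962  0.35068944 -4.83295896] 0.6758234465510986
```

View pics/w11.png

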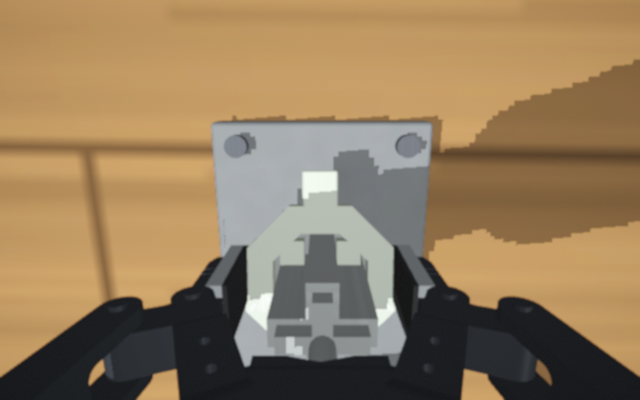

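Request:
{"api": "arm_command", "payload": {"motion": [0.0005,0,0,0,0,0,0.6,0.0005,0,0,0,0,0,0.7,0.0005,0,0,0,0,0,0.8,0.0005,0,-0.05,0,0,0,0.8,0.0005,0,-0.1,0,0,0,0.8,0.0005,0,-0.16,0,0,0,1,0.0005,0,-0.16,0,0,0,1]}}

```text
time: 13.9
tcp_pos: [0.5681, 0.1781, 0.1987]
tcp_rot: [-3.138, -0.011, 0.016]
contact_force: [0.6, 0.5, -0.8]
opening: 0.996
```

```bash
python3 - <<'E'
from h import *
f=grab('wrist','w12')
for n in("wrist","scene","side"):
    f=grab(n,n+'12');print(n)
    for c,a,A,dm,px in plates(f,amax=9000):
        if .4<c[0]<.65 and -.45<c[1]<.1: print(np.round(c,4),round(a,3),round(float(A)),round(float(dm),4),np.round(px))
cv2.imwrite('pics/s12z.png',cv2.resize(f['img'][230:350,240:380,::-1],None,fx=5,fy=5,interpolation=cv2.INTER_CUBIC))
rel([.5835,-.180,.2],.45)
E
```

```text
wrist
[ 0.464  -0.1289] -2.603 1088 0.0516 [626. 300.]
[0.4698 0.007 ] -2.301 855 0.0405 [499. 282.]
scene
[ 0.4508 -0.1608] 2.179 3099 0.0422 [330. 162.]
[ 0.4345 -0.3299] 2.74 3780 0.0439 [293. 132.]
side
[ 0.4482 -0.16  ] 2.106 3290 0.0477 [384. 202.]
[ 0.4329 -0.3281] 2.28 3881 0.0455 [406. 158.]
shift [ 0.0138  0.3558 -0.009 ] turn [-0.    -0.    -0.435] t 14.1 q [ 0.1   0.47 -0.58  1.74  0.29  1.02 -2.14] rows 8.0
```

View pics/s12z.png

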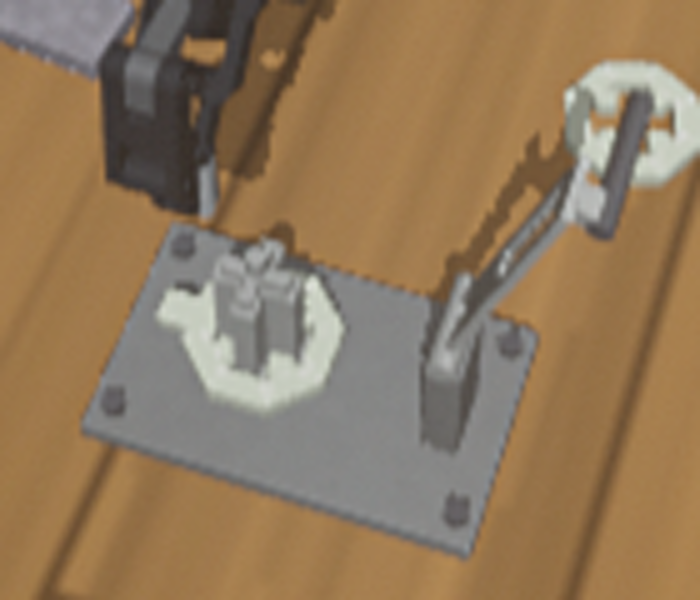

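```bash
cat >> h.py <<'E'
def squares(f,z=.008,amin=150,amax=20000):
    im=f['img']; hsv=cv2.cvtColor(im,cv2.COLOR_RGB2HSV)
    m=((hsv[...,1]<60)&(hsv[...,2]>150)).astype(np.uint8)
    cs,h=cv2.findContours(m,cv2.RETR_EXTERNAL,cv2.CHAIN_APPROX_NONE)
    out=[]
    for c in cs:
        if not amin<cv2.contourArea(c)<amax: continue
        P=(pix2w(f,c[:,0,0].astype(float),c[:,0,1].astype(float),z)[:,:2]*1000).astype(np.float32)
        A=cv2.contourArea(P.reshape(-1,1,2))
        if not 3300<A<4300: continue
        (cx,cy),(w,hh),ang=cv2.minAreaRect(P); ang=np.radians(ang)
        if hh>w: ang+=np.pi/2; w,hh=hh,w
        M=cv2.moments(P.reshape(-1,1,2)); cen=np.array([M['m10'],M['m01']])/M['m00']; d=np.array([np.cos(ang),np.sin(ang)])
        # bulk lies away from the tab relative to the rect centre
        if (cen-[cx,cy])@d>0: d=-d
        out.append(((np.array([cx,cy])+(-7)*d)/1000,np.arctan2(d[1],d[0]),A,w,hh,c[:,0].mean(0)))
        print('sq',out[-1][0].round(4),'yaw',round(out[-1][1],3),'A',round(A),'wh',round(w,1),round(hh,1),out[-1][-1].round())
    return out
E
python3 - <<'E'
from h import *
for n in("scene","side"): print(n);squares(grab(n))
E
```

```text
scene
sq [ 0.4351 -0.3306] yaw 2.604 A 3794 wh 75.5 64.3 [293. 132.]
side
sq [ 0.4334 -0.3283] yaw 2.6 A 3876 wh 77.4 63.5 [406. 158.]
```

Request:
{"api": "arm_command", "payload": {"motion": [0.014,0.356,-0.01,0,0,-0.435,1,0.014,0.356,-0.01,0,0,-0.435,1,0.014,0.356,-0.01,0,0,-0.435,1,0.014,0.356,-0.01,0,0,-0.435,1,0.014,0.356,-0.01,0,0,-0.435,1,0.014,0.356,-0.01,0,0,-0.435,1,0.014,0.356,-0.01,0,0,-0.435,1,0.014,0.356,-0.01,0,0,-0.435,1,0.014,0.356,-0.01,0,0,-0.435,1]}}

```text
time: 15.1
tcp_pos: [0.5816, -0.1837, 0.1976]
tcp_rot: [-3.139, 0.005, 0.444]
contact_force: [0.8, 0.4, -0.4]
opening: 1.0
```

```bash
python3 - <<'E'
from h import *
grab('wrist');f=grab('wrist','w13');squares(f)
st=arm.read_state();print(st['tcp_pos'],st['tcp_rot'])
E
```

```text
sq [ 0.5941 -0.3615] yaw 2.475 A 3458 wh 65.0 62.0 [487. 243.]
sq [ 0.5842 -0.1795] yaw -2.518 A 3849 wh 75.3 61.4 [322. 177.]
[ 0.58259818 -0.17825519  0.19857875] [-3.13767032e+00  2.48477877e-03  4.51495646e-01]
```

View pics/w13.png

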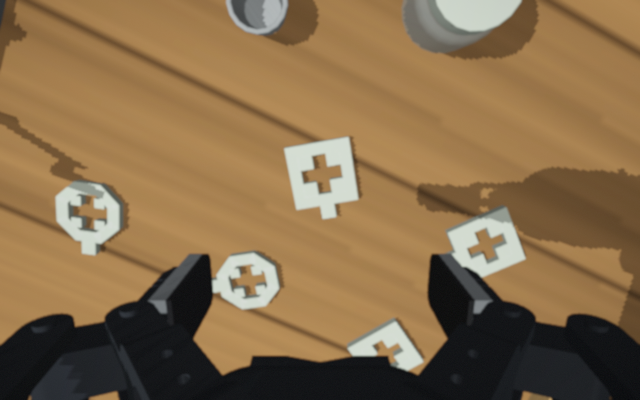

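```bash
python3 - <<'E'
from h import *
f=grab('wrist')
for o in plates(f,amax=9000): print(o[0].round(4),np.round(o[4]))
rel([.5838,-.1795,0],.623)
E
```

```text
[ 0.4507 -0.1601] [247. 282.]
[ 0.5896 -0.3584] [488. 245.]
[0.4512 0.0081] [ 90. 218.]
[ 0.5838 -0.1798] [324. 178.]
shift [0.0002 0.0031 0.199 ] turn [-0.004  0.002 -0.17 ] t 15.25 q [ 0.69  0.5  -0.59  1.68  0.31  1.06 -1.11] rows 4.0
```

Request:
{"api": "arm_command", "payload": {"motion": [0,0.003,0.1,-0.004,0.002,-0.17,0.7,0,0.003,0.1,-0.004,0.002,-0.17,0.7,0,0.003,0.15,-0.004,0.002,-0.17,0.7,0,0.003,0.18,-0.004,0.002,-0.17,0.7,0,0.003,0.193,-0.004,0.002,-0.17,0.7,0,0.003,0.199,-0.004,0.002,-0.17,0.7,0,0.003,0.199,-0.004,0.002,-0.17,0.7,0,0.003,0.199,-0.004,0.002,-0.17,0.2,0,0.003,0.199,-0.004,0.002,-0.17,-0.2,0,0.003,0.199,-0.004,0.002,-0.17,-0.2,0,0.003,0.199,-0.004,0.002,-0.17,-0.2,0,0.003,0.199,-0.004,0.002,-0.17,-0.2]}}

```text
time: 16.45
tcp_pos: [0.5854, -0.1793, 0.0027]
tcp_rot: [3.138, -0.003, 0.624]
contact_force: [-2.1, 2.0, 6.2]
opening: 0.664
```

Request:
{"api": "arm_command", "payload": {"motion": [0,0,-0.05,0,0,0,-0.2,0,0,-0.1,0,0,0,-0.2,0,0,-0.17,0,0,0,-0.2,0,0,-0.17,0,0,0,-0.2,0,0,-0.17,0,0,0,-0.2]}}

```text
time: 16.95
tcp_pos: [0.5884, -0.18, 0.1792]
tcp_rot: [3.129, -0.009, 0.623]
contact_force: [0.5, -0.1, -1.0]
opening: 0.658
```

```bash
python3 - <<'E'
from h import *
grab('wrist');f=grab('wrist','w14')
st=arm.read_state();print(st['tcp_pos'],st['tcp_rot'],st['contact_force'],st['opening'])
inhand2(f)
rel([.565,.1763,.17],.014)
E
```

```text
[ 0.58508213 -0.17971671  0.17414696] [ 3.13578253 -0.00362157  0.62313611] [ 0.91776096 -0.80846541 -0.49582233] 0.6555827875967443
x span -0.0432 0.0299 y span -0.0295 0.0309 centre x from rear -0.0132
tab y centre 0.0004148452764597089
shift [ 0.1914 -0.3008  0.0031] turn [ 0.005 -0.005  0.609] t 17.05 q [ 0.72  0.53 -0.62  1.7   0.36  1.01 -0.98] rows 8.0
```

View pics/w14.png

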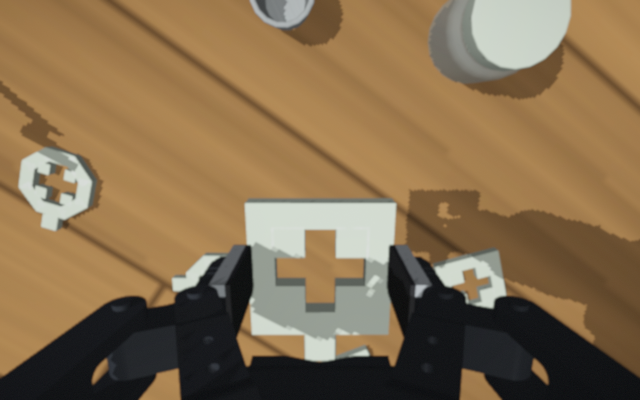

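```bash
python3 - <<'E'
from h import *
f=grab('wrist');inhand(f,.0055)
import cv2
im=cv2.cvtColor(cv2.imread('pics/w8.png'),cv2.COLOR_BGR2RGB)
E
```

```text
in tool xy [-0.0023  0.0002] plate yaw - tool yaw 3.127 A 3720.039507517591 dmax 0.043129183302088876
```

Request:
{"api": "arm_command", "payload": {"motion": [0.191,-0.301,-0.01,0.005,-0.005,0.609,-0.2,0.191,-0.301,-0.01,0.005,-0.005,0.609,-0.2,0.191,-0.301,-0.01,0.005,-0.005,0.609,-0.2,0.191,-0.301,-0.01,0.005,-0.005,0.609,-0.2,0.191,-0.301,-0.01,0.005,-0.005,0.609,-0.2,0.191,-0.301,-0.01,0.005,-0.005,0.609,-0.2,0.191,-0.301,-0.01,0.005,-0.005,0.609,-0.2,0.191,-0.301,-0.01,0.005,-0.005,0.609,-0.2,0.191,-0.301,-0.01,0.005,-0.005,0.609,-0.2,0.191,-0.301,-0.01,0.005,-0.005,0.609,-0.2]}}

```text
time: 18.1
tcp_pos: [0.563, 0.1745, 0.1805]
tcp_rot: [3.141, 0.005, 0.013]
contact_force: [-0.2, -0.7, -1.5]
opening: 0.657
```

```bash
python3 - <<'E'
from h import *
f=grab('wrist','w15')
st=arm.read_state();print(st['tcp_pos'],st['tcp_rot'],st['contact_force'],st['opening'])
rel([.565,.1763,.095],.014)
E
```

```text
[0.56344353 0.17369858 0.18079278] [3.14126403 0.00433316 0.01152107] [-0.0731175   0.33188192 -0.74395579] 0.6586524629344195
shift [ 0.002  -0.0026  0.0858] turn [ 0.     0.004 -0.002] t 18.15 q [ 0.09  0.48 -0.57  1.75  0.3   1.01 -2.15] rows 2.0
```

View pics/w15.png

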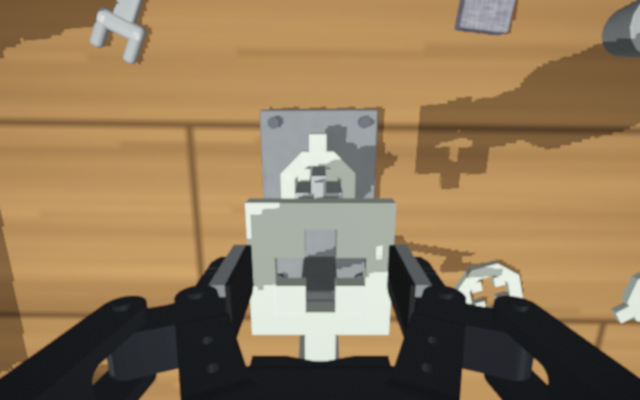

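```bash
python3 - <<'E'
import cv2
im=cv2.imread('pics/w15.png')[100:210,250:390]; cv2.imwrite('pics/w15z.png',cv2.resize(im,None,fx=5,fy=5,interpolation=cv2.INTER_CUBIC))
im=cv2.imread('pics/w4.png')[130:210,270:370]; cv2.imwrite('pics/w4zz.png',cv2.resize(im,None,fx=7,fy=7,interpolation=cv2.INTER_CUBIC))
E
```

```text
(no output)
```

View pics/w15z.png

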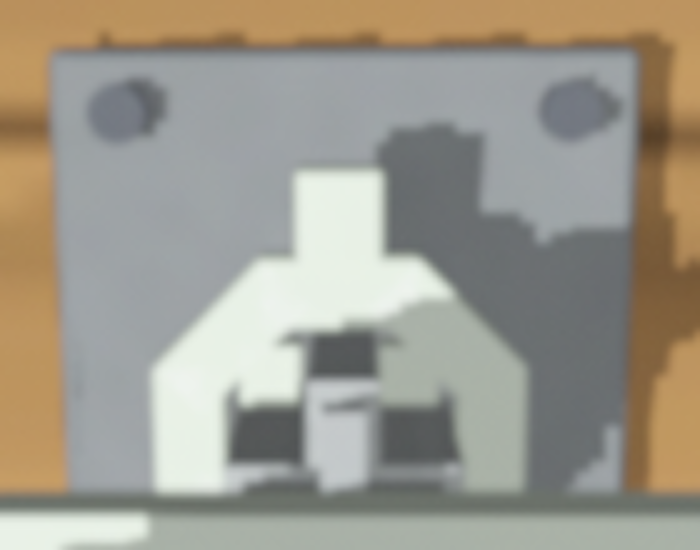

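View pics/w4zz.png

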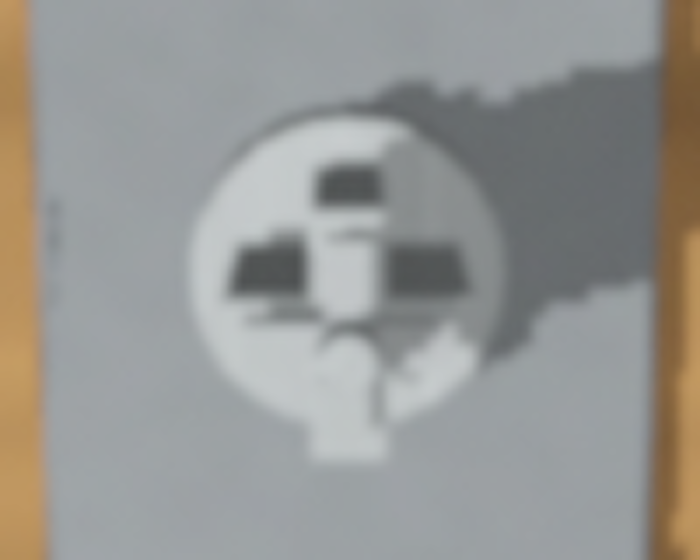

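```bash
python3 - <<'E'
from h import *
f=grab('wrist'); st=arm.read_state()
def T(p,r):
    M=np.eye(4);M[:3,:3]=R.from_euler('xyz',r).as_matrix();M[:3,3]=p;return M
X=np.linalg.inv(T(st['tcp_pos'],st['tcp_rot']))@f['world_from_camera']; print(X.round(4).tolist())
g=dict(f); g['world_from_camera']=T([.56392,.175828,.269425],[3.13822,-.00464,.01297])@X
def q(x,y,z,ox,oy,s): return pix2w(g,ox+(x+.5)/s-.5,oy+(y+.5)/s-.5,z)
for x,y,z,dx in [(349,163,.03,.017),(349,207,.079,.017),(349,243,.03,.005),(349,295,.079,.005)]:
    p=q(x,y,z,270,130,7); print((p-[dx,0,0]).round(4))
g['world_from_camera']=T([.56344,.1737,.18079],[3.14126,.00433,.01152])@X
for x,y,z,dx in [(342,330,.038,.017),(342,380,.079,.017),(342,407,.038,.005),(342,465,.079,.005),(340,50,.012,.06),(339,172,.038,.044)]:
    p=q(x,y,z,250,100,5); print((p-[dx,0,0]).round(4))
E
```

```text
[[0.0003, 0.966, 0.2585, 0.0656], [1.0, -0.0003, -0.0001, -0.0011], [-0.0001, 0.2585, -0.966, -0.1423], [0.0, 0.0, 0.0, 1.0]]
[0.5631 0.1767 0.03  ]
[0.5635 0.1768 0.079 ]
[0.5629 0.1766 0.03  ]
[0.5637 0.1767 0.079 ]
[0.5635 0.1764 0.038 ]
[0.5636 0.1762 0.079 ]
[0.5629 0.1763 0.038 ]
[0.5635 0.1761 0.079 ]
[0.5635 0.1773 0.012 ]
[0.5615 0.1771 0.038 ]
```

```bash
python3 - <<'E'
import cv2
im=cv2.imread('pics/w10.png')[150:350,230:410]; cv2.imwrite('pics/w10z.png',cv2.resize(im,None,fx=4,fy=4,interpolation=cv2.INTER_CUBIC))
E
```

```text
(no output)
```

View pics/w10z.png

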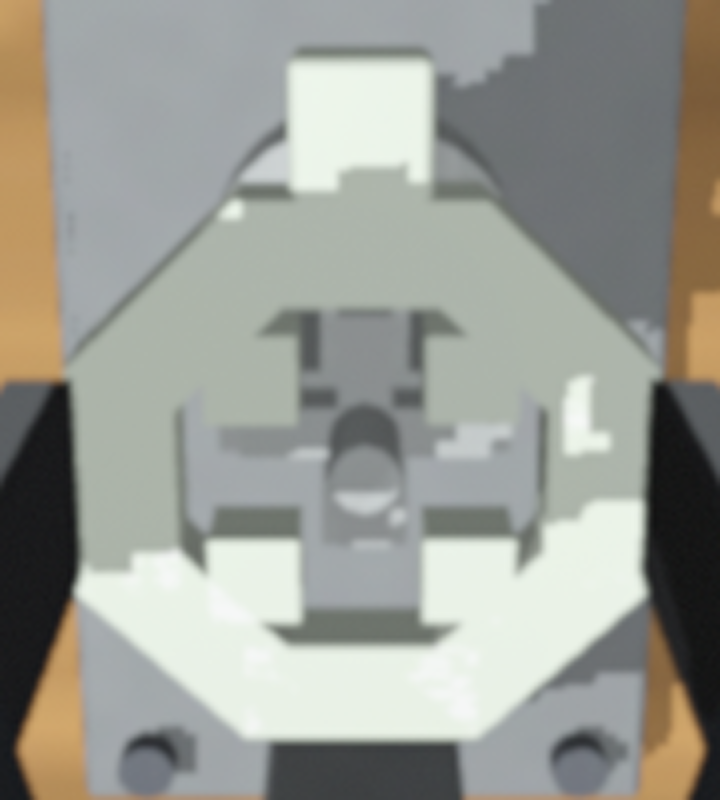

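Request:
{"api": "arm_command", "payload": {"motion": [0.0025,-0.0026,0.03,0,0.004,0,-0.2,0.0025,-0.0026,0.06,0,0.004,0,-0.2,0.0025,-0.0026,0.08,0,0.004,0,-0.2,0.0025,-0.0026,0.086,0,0.004,0,-0.2,0.0025,-0.0026,0.086,0,0.004,0,-0.2]}}

```text
time: 18.7
tcp_pos: [0.5655, 0.1742, 0.0941]
tcp_rot: [3.14, 0.002, 0.008]
contact_force: [0.9, 0.1, -0.8]
opening: 0.658
```

```bash
python3 - <<'E'
from h import *
grab('wrist');f=grab('wrist','w16')
st=arm.read_state();print(st['tcp_pos'],st['tcp_rot'],st['contact_force'],st['opening'])
cv2.imwrite('pics/w16z.png',cv2.resize(f['img'][150:350,230:410,::-1],None,fx=4,fy=4,interpolation=cv2.INTER_CUBIC))
E
```

```text
[0.56679262 0.17549931 0.09597205] [-3.14146413e+00 -1.45915164e-03  9.26492991e-03] [ 0.62269385 -0.16936722  0.50604162] 0.6559572764623729
```

View pics/w16z.png

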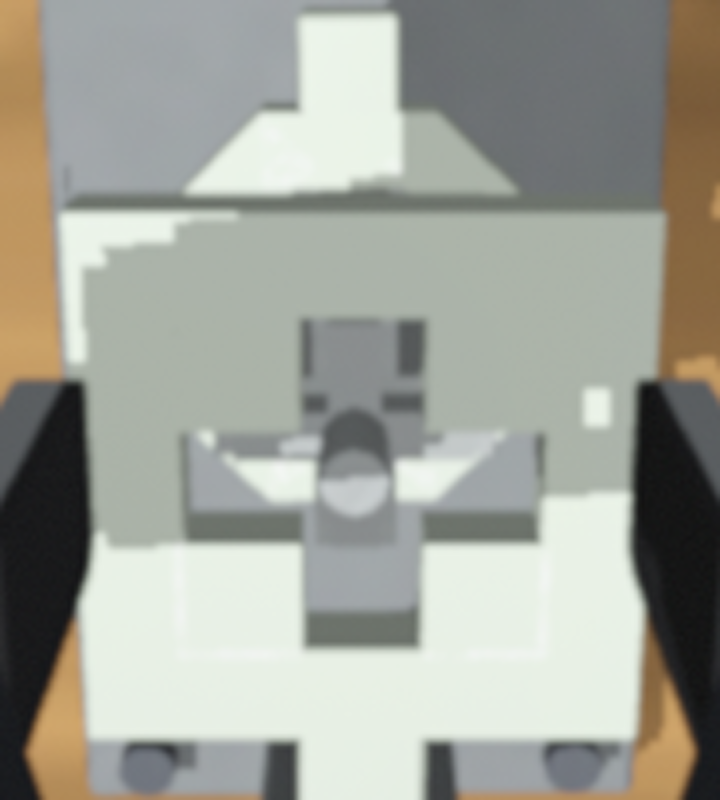

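```bash
python3 - <<'E'
from h import *
f=grab('wrist'); st=arm.read_state()
def q(x,y,z,ox,oy,s): return pix2w(f,ox+(x+.5)/s-.5,oy+(y+.5)/s-.5,z).round(4)
Rt=R.from_euler('xyz',st['tcp_rot'])
print(st['tcp_pos'])
# now frame = w16: disc1 tab tip row 14, flat row 108 at z .038; sep bore/edges at z .1013; stud .097
print('disc1',q(349,14,.038,230,150,4)-[.044,0,0],q(349,108,.038,230,150,4)-[.03,0,0])
for z in(.099,.1013): print('sep rear',q(362,740,z,230,150,4)+[.03,0,0],'bore',q(362,320,z,230,150,4)-[.019,0,0],q(362,647,z,230,150,4)+[.019,0,0],q(362,433,z,230,150,4)-[.0065,0,0],q(362,542,z,230,150,4)+[.0065,0,0])
print('stud',q(354,483,.097,230,150,4))
E
```

```text
[0.56695765 0.17591075 0.09634074]
disc1 [0.562  0.1784 0.038 ] [0.5627 0.1783 0.038 ]
sep rear [0.563 0.176 0.099] bore [0.5636 0.1764 0.099 ] [0.5637 0.1761 0.099 ] [0.5635 0.1763 0.099 ] [0.5639 0.1762 0.099 ]
sep rear [0.5646 0.176  0.1013] bore [0.5644 0.1764 0.1013] [0.5651 0.1761 0.1013] [0.5645 0.1763 0.1013] [0.5651 0.1762 0.1013]
stud [0.5633 0.1771 0.097 ]
```

```bash
python3 -c "
from h import *
rel([.566,.1767,.042],.014)"
```

```text
shift [-0.0011 -0.0008  0.0543] turn [-0.    -0.002 -0.004] t 18.85 q [ 0.05  0.59 -0.52  1.8   0.38  0.85 -2.21] rows 2.0
```

Request:
{"api": "arm_command", "payload": {"motion": [-0.001,-0.001,0,0,-0.002,-0.004,-0.2,-0.001,-0.001,0.01,0,-0.002,-0.004,-0.2,-0.001,-0.001,0.02,0,-0.002,-0.004,-0.2,-0.001,-0.001,0.03,0,-0.002,-0.004,-0.2,-0.001,-0.001,0.04,0,-0.002,-0.004,-0.2,-0.001,-0.001,0.05,0,-0.002,-0.004,-0.2,-0.001,-0.001,0.054,0,-0.002,-0.004,-0.2,-0.001,-0.001,0.054,0,-0.002,-0.004,-0.2]}}

```text
time: 19.65
tcp_pos: [0.5655, 0.1768, 0.0415]
tcp_rot: [3.142, 0.001, 0.014]
contact_force: [0.3, 0.1, -0.3]
opening: 0.66
```

```bash
python3 - <<'E'
from h import *
f=grab('wrist','w17')
st=arm.read_state();print(st['tcp_pos'],st['tcp_rot'],st['contact_force'],st['opening'])
E
```

```text
[0.56591156 0.17698533 0.04187086] [-3.14124706e+00  3.24845891e-04  1.38813112e-02] [-0.66334115 -0.00356415 -0.65008693] 0.6556452841422369
```

Request:
{"api": "arm_command", "payload": {"motion": [0,0,0,0,0,0,0.6,0,0,0,0,0,0,0.7,0,0,0,0,0,0,0.8,0,0,-0.05,0,0,0,0.8,0,0,-0.1,0,0,0,0.8,0,0,-0.2,0,0,0,1,0,0,-0.2,0,0,0,1,0,0,-0.24,0,0,0,1,0,0,-0.24,0,0,0,1]}}

```text
time: 20.6
tcp_pos: [0.5694, 0.1788, 0.2892]
tcp_rot: [-3.138, -0.012, 0.014]
contact_force: [1.0, 0.8, -0.4]
opening: 0.999
```

```bash
python3 - <<'E'
from h import *
f=grab('side')
cv2.imwrite('pics/s18z.png',cv2.resize(f['img'][230:350,240:380,::-1],None,fx=5,fy=5,interpolation=cv2.INTER_CUBIC))
rel([.451,.008,.28],1.7);rel([.451,.008,.2],3.44)
E
```

```text
shift [-0.1192  0.1682  0.0046] turn [ 0.005 -0.007 -1.686] t 20.65 q [ 0.13  0.38 -0.62  1.63  0.23  1.2  -2.1 ] rows 12.0
shift [-0.1198  0.1683  0.0846] turn [-1.000e-02  1.000e-03  2.857e+00] t 20.65 q [ 0.13  0.38 -0.62  1.63  0.23  1.2  -2.1 ] rows 20.0
```

View pics/s18z.png

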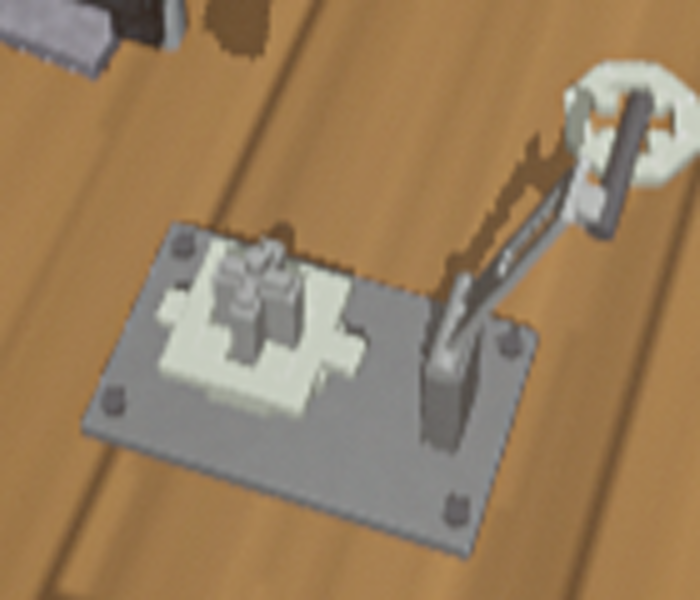

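Request:
{"api": "arm_command", "payload": {"motion": [-0.119,0.168,0,0,0,-1.7,1,-0.119,0.168,0,0,0,-1.7,1,-0.119,0.168,0,0,0,-1.7,1,-0.119,0.168,0,0,0,-1.7,1,-0.119,0.168,0,0,0,-1.7,1,-0.119,0.168,0,0,0,-1.7,1,-0.119,0.168,0,0,0,-1.7,1,-0.119,0.168,0,0,0,-1.7,1,-0.119,0.168,0,0,0,-1.7,1,-0.119,0.168,0,0,0,-1.7,1,-0.119,0.168,0,0,0,-1.7,1,-0.119,0.168,0,0,0,-1.7,1]}}

```text
time: 21.85
tcp_pos: [0.4501, 0.008, 0.2832]
tcp_rot: [3.137, -0.001, 1.719]
contact_force: [-0.7, 0.2, -0.7]
opening: 1.001
```

```bash
python3 - <<'E'
from h import *
rel([.451,.008,.2],3.44)
f=grab('wrist')
for o in plates(f,amax=9000): print(o[0].round(4),round(o[1],3),np.round(o[4]))
E
```

```text
shift [-0.0002  0.0005  0.0832] turn [ 0.005  0.003 -1.721] t 21.85 q [ 0.63  0.09 -0.74  1.96  0.07  1.11  0.01] rows 12.0
[ 0.4509 -0.1589] 2.182 [298. 287.]
[ 0.7094 -0.0829] 2.937 [508. 262.]
[0.7219 0.0654] -0.883 [553. 162.]
[0.4509 0.0084] -2.837 [314. 163.]
[0.5293 0.1459] 1.972 [402.  32.]
```

Request:
{"api": "arm_command", "payload": {"motion": [0,0,0.083,0.005,0.003,-1.725,1,0,0,0.083,0.005,0.003,-1.725,1,0,0,0.083,0.005,0.003,-1.725,1,0,0,0.083,0.005,0.003,-1.725,1,0,0,0.083,0.005,0.003,-1.725,1,0,0,0.083,0.005,0.003,-1.725,1,0,0,0.083,0.005,0.003,-1.725,1,0,0,0.083,0.005,0.003,-1.725,1,0,0,0.083,0.005,0.003,-1.725,1,0,0,0.083,0.005,0.003,-1.725,1,0,0,0.083,0.005,0.003,-1.725,1,0,0,0.083,0.005,0.003,-1.725,1]}}

```text
time: 23.1
tcp_pos: [0.4496, 0.0081, 0.1993]
tcp_rot: [3.141, -0.002, -2.831]
contact_force: [-0.4, 0.5, -0.3]
opening: 0.999
```

```bash
python3 - <<'E'
from h import *
f=grab('wrist');f=grab('wrist','w19'); st=arm.read_state(); print(st['tcp_pos'],st['tcp_rot'],st['q'].round(2))
for o in plates(f,amax=9000): print(o[0].round(4),round(o[1],3),np.round(o[4]))
rel([.451,.008,.0],3.44)
E
```

```text
[0.44963733 0.00808824 0.19931302] [ 3.14056759e+00 -1.64702850e-03 -2.83567353e+00] [ 0.82  0.29 -1.02  2.05  0.3   0.96  1.52]
[0.4698 0.2155] -1.52 [469. 245.]
[0.4503 0.0079] -2.842 [318. 169.]
[ 0.4495 -0.1592] 2.172 [147. 117.]
shift [-0.0016 -0.0007  0.1993] turn [ 0.001 -0.002  0.008] t 23.2 q [ 0.82  0.29 -1.02  2.05  0.3   0.96  1.52] rows 4.0
```

Request:
{"api": "arm_command", "payload": {"motion": [-0.001,0,0.1,0,0,0.006,0.7,-0.001,0,0.1,0,0,0.006,0.7,-0.001,0,0.15,0,0,0.006,0.7,-0.001,0,0.18,0,0,0.006,0.7,-0.001,0,0.193,0,0,0.006,0.7,-0.001,0,0.2,0,0,0.006,0.7,-0.001,0,0.2,0,0,0.006,0.7,-0.001,0,0.2,0,0,0.006,0.2,-0.001,0,0.2,0,0,0.006,-0.2,-0.001,0,0.2,0,0,0.006,-0.2,-0.001,0,0.2,0,0,0.006,-0.2,-0.001,0,0.2,0,0,0.006,-0.2]}}

```text
time: 24.4
tcp_pos: [0.4515, 0.0085, 0.0011]
tcp_rot: [-3.141, 0.001, -2.842]
contact_force: [-1.6, 0.0, 6.3]
opening: 0.678
```

Request:
{"api": "arm_command", "payload": {"motion": [0,0,-0.05,0,0,0,-0.2,0,0,-0.1,0,0,0,-0.2,0,0,-0.18,0,0,0,-0.2,0,0,-0.22,0,0,0,-0.2,0,0,-0.27,0,0,0,-0.2,0,0,-0.27,0,0,0,-0.2,0,0,-0.27,0,0,0,-0.2]}}

```text
time: 25.1
tcp_pos: [0.4537, 0.0085, 0.2753]
tcp_rot: [-3.135, 0.008, -2.843]
contact_force: [0.6, -0.0, -0.5]
opening: 0.674
```

```bash
python3 - <<'E'
from h import *
f=grab('wrist');f=grab('wrist','w20'); st=arm.read_state(); print(st['tcp_pos'],st['tcp_rot'],st['opening'])
inhand2(f)
try: inhand(f)
except Exception as e: print(e)
rel([.565,.1765,.27],1.73)
E
```

```text
[0.4510887  0.00786931 0.27155013] [-3.13843231e+00  1.85849182e-03 -2.84348509e+00] 0.6757868244321621
x span -0.0307 0.0439 y span -0.0294 0.0305 centre x from rear -0.0007
tab y centre 0.00036232461844979075
in tool xy [-0.0006  0.0004] plate yaw - tool yaw 0.002 A 3137.634657895348 dmax 0.04500849622107837
shift [-0.1584  0.1277  0.0014] turn [-1.00e-03  4.00e-03  1.71e+00] t 25.2 q [ 0.93  0.17 -1.1   1.97  0.18  1.1   1.63] rows 12.0
```

View pics/w20.png

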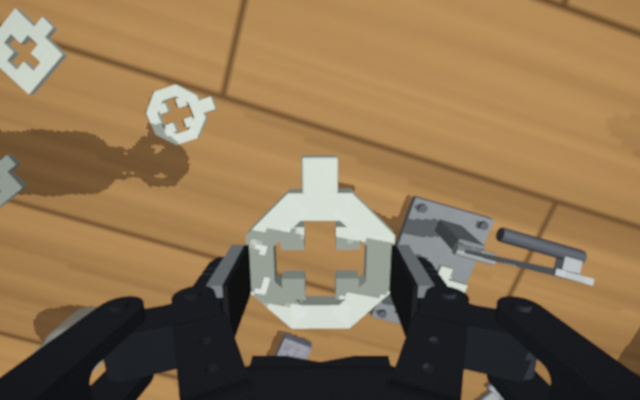

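Request:
{"api": "arm_command", "payload": {"motion": [-0.158,0.128,0,0,0.004,1.71,-0.2,-0.158,0.128,0,0,0.004,1.71,-0.2,-0.158,0.128,0,0,0.004,1.71,-0.2,-0.158,0.128,0,0,0.004,1.71,-0.2,-0.158,0.128,0,0,0.004,1.71,-0.2,-0.158,0.128,0,0,0.004,1.71,-0.2,-0.158,0.128,0,0,0.004,1.71,-0.2,-0.158,0.128,0,0,0.004,1.71,-0.2,-0.158,0.128,0,0,0.004,1.71,-0.2,-0.158,0.128,0,0,0.004,1.71,-0.2,-0.158,0.128,0,0,0.004,1.71,-0.2,-0.158,0.128,0,0,0.004,1.71,-0.2]}}

```text
time: 26.4
tcp_pos: [0.5631, 0.1764, 0.2688]
tcp_rot: [-3.137, 0.001, 1.733]
contact_force: [-0.3, -0.4, -0.2]
opening: 0.673
```

```bash
python3 - <<'E'
from h import *
rel([.5642,.1767,.17],.014)
E
```

```text
shift [0.0003 0.0016 0.0988] turn [-0.002  0.005  1.719] t 26.4 q [ 0.16  0.4  -0.67  1.65  0.27  1.18 -0.41] rows 12.0
```

Request:
{"api": "arm_command", "payload": {"motion": [0,0.0016,0,-0.002,0.005,1.72,-0.2,0,0.0016,0,-0.002,0.005,1.72,-0.2,0,0.0016,0.0,-0.002,0.005,1.72,-0.2,0,0.0016,0.02,-0.002,0.005,1.72,-0.2,0,0.0016,0.05,-0.002,0.005,1.72,-0.2,0,0.0016,0.1,-0.002,0.005,1.72,-0.2,0,0.0016,0.1,-0.002,0.005,1.72,-0.2,0,0.0016,0.1,-0.002,0.005,1.72,-0.2,0,0.0016,0.1,-0.002,0.005,1.72,-0.2,0,0.0016,0.1,-0.002,0.005,1.72,-0.2,0,0.0016,0.1,-0.002,0.005,1.72,-0.2,0,0.0016,0.1,-0.002,0.005,1.72,-0.2]}}

```text
time: 27.6
tcp_pos: [0.5624, 0.1761, 0.1662]
tcp_rot: [3.14, 0.004, 0.009]
contact_force: [0.0, -0.4, -0.9]
opening: 0.677
```

```bash
python3 - <<'E'
from h import *
rel([.5642,.1767,.095],.014)
E
```

```text
shift [ 0.0022 -0.0007  0.0712] turn [ 0.001  0.004 -0.005] t 27.6 q [-0.13  0.45 -0.29  1.77  0.15  0.95 -2.04] rows 2.0
```

Request:
{"api": "arm_command", "payload": {"motion": [0.002,-0.0007,0.03,0,0.004,-0.005,-0.2,0.002,-0.0007,0.06,0,0.004,-0.005,-0.2,0.002,-0.0007,0.071,0,0.004,-0.005,-0.2,0.002,-0.0007,0.071,0,0.004,-0.005,-0.2,0.002,-0.0007,0.071,0,0.004,-0.005,-0.2]}}

```text
time: 28.1
tcp_pos: [0.564, 0.1768, 0.0952]
tcp_rot: [3.14, 0.001, 0.014]
contact_force: [0.0, -0.8, -0.3]
opening: 0.673
```

```bash
python3 - <<'E'
from h import *
grab('wrist');f=grab('wrist','w21')
st=arm.read_state();print(st['tcp_pos'],st['tcp_rot'],st['contact_force'],st['opening'])
cv2.imwrite('pics/w21z.png',cv2.resize(f['img'][150:350,230:410,::-1],None,fx=4,fy=4,interpolation=cv2.INTER_CUBIC))
E
```

```text
[0.5650334  0.17711089 0.09648285] [ 3.14083820e+00 -1.63333664e-03  1.36057634e-02] [ 0.01073622  0.04406244 -0.24875423] 0.6709186883674343
```

View pics/w21z.png

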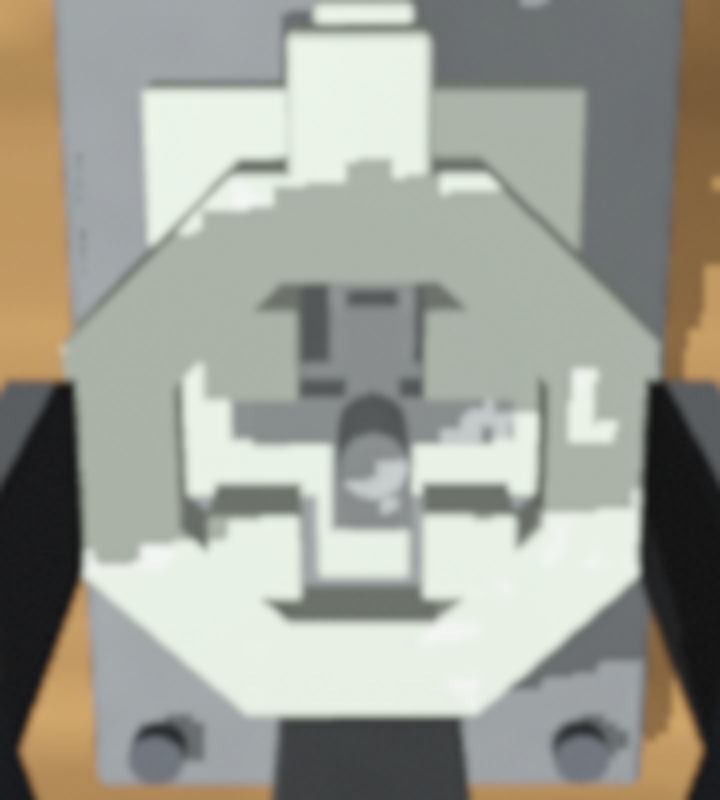

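```bash
cat >> h.py <<'E'
def q4(f,x,y,z): return pix2w(f,230+(x+.5)/4-.5,150+(y+.5)/4-.5,z).round(4)
E
python3 - <<'E'
from h import *
f=grab('wrist'); st=arm.read_state(); print(st['tcp_pos'])
for dz in(.005,.007):
    z=st['tcp_pos'][2]+dz
    print('bore',[ (q4(f,362,r,z)-[d,0,0]).round(4)[:2] for r,d in((284,.019),(622,-.019),(398,.0065),(515,-.0065))])
print('stud',q4(f,374,466,.097),'rib front top',q4(f,374,290,.079)-[.017,0,0])
print('rear flat', [q4(f,362,717,st['tcp_pos'][2]+dz)+[.03,0,0] for dz in (.005,.007)])
E
```

```text
[0.56511088 0.17706161 0.09663068]
bore [array([0.5664, 0.1781]), array([0.5663, 0.1776]), array([0.5666, 0.1779]), array([0.5664, 0.1778])]
bore [array([0.5671, 0.1781]), array([0.5675, 0.1776]), array([0.5674, 0.178 ]), array([0.5674, 0.1778])]
stud [0.5633 0.1765 0.097 ] rib front top [0.5603 0.1766 0.079 ]
rear flat [array([0.5656, 0.1774, 0.1016]), array([0.567 , 0.1775, 0.1036])]
```

```bash
python3 - <<'E'
from h import *
def T(p,r):
    M=np.eye(4);M[:3,:3]=R.from_euler('xyz',r).as_matrix();M[:3,3]=p;return M
f=grab('wrist'); st=arm.read_state()
X=np.linalg.inv(T(st['tcp_pos'],st['tcp_rot']))@f['world_from_camera']; print(X.round(4).tolist())
inhand2(f,.007)
u=[329.25,319.5]
p=pix2w(f,320.,329.25,st['tcp_pos'][2]+.007); print(p, st['tcp_pos'])
print(R.from_euler('xyz',st['tcp_rot']).inv().apply(p-st['tcp_pos']))
E
```

```text
[[-0.0005, 0.9661, 0.2581, 0.0658], [1.0, 0.0004, 0.0003, -0.0009], [0.0002, 0.2581, -0.9661, -0.1427], [0.0, 0.0, 0.0, 1.0]]
x span -0.0366 0.0604 y span -0.0307 0.0289 centre x from rear -0.0066
tab y centre -0.0009468021122534497
tab y centre -0.004577083032305021
[0.53680847 0.17747662 0.10363366] [0.56508476 0.17695911 0.09663366]
[-0.02825285 -0.00089363 -0.00705654]
```

```bash
python3 - <<'E'
from h import *
f=grab('wrist'); st=arm.read_state()
def T(p,r):
    M=np.eye(4);M[:3,:3]=R.from_euler('xyz',r).as_matrix();M[:3,3]=p;return M
X=np.linalg.inv(T(st['tcp_pos'],st['tcp_rot']))@f['world_from_camera']
g=dict(f);g['world_from_camera']=T([.56454,.17636,.09185],[-3.14086,-.00068,.01545])@X
for dz in(.005,.0077):
    z=.09185+dz
    print('bore',[ (q4(g,362,r,z)-[d,0,0]).round(4)[:2] for r,d in((310,.019),(645,-.019),(425,.0065),(538,-.0065))])
print('stud',q4(g,366,482,.097))
E
```

```text
bore [array([0.5632, 0.1775]), array([0.563 , 0.1769]), array([0.5631, 0.1773]), array([0.5632, 0.1771])]
bore [array([0.5641, 0.1775]), array([0.5647, 0.1769]), array([0.5643, 0.1773]), array([0.5647, 0.1771])]
stud [0.5633 0.1768 0.097 ]
```

Request:
{"api": "arm_command", "payload": {"motion": [-0.003,0.0013,0,0,0,0,-0.2,-0.003,0.0013,0,0,0,0,-0.2,-0.003,0.0013,0,0,0,0,-0.2]}}

```text
time: 28.65
tcp_pos: [0.5621, 0.1754, 0.0968]
tcp_rot: [3.141, -0.002, 0.013]
contact_force: [-0.4, 0.2, -0.5]
opening: 0.677
```

```bash
python3 - <<'E'
from h import *
grab('wrist');grab('wrist');f=grab('wrist','w22')
st=arm.read_state();print(st['tcp_pos'],st['tcp_rot'],st['contact_force'],st['opening'])
cv2.imwrite('pics/w22z.png',cv2.resize(f['img'][150:350,230:410,::-1],None,fx=4,fy=4,interpolation=cv2.INTER_CUBIC))
E
```

```text
[0.56197023 0.17554732 0.09654835] [ 3.14073972e+00 -1.78665667e-03  1.34504676e-02] [-0.03998872  0.465261   -1.12327515] 0.6720299169227472
```

View pics/w22z.png

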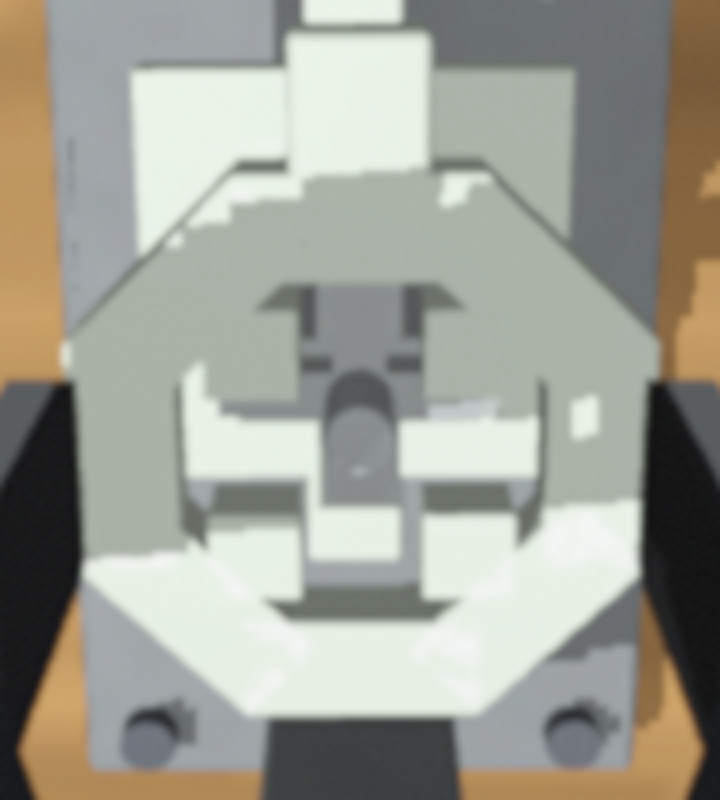

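Request:
{"api": "arm_command", "payload": {"motion": [0,0,0.01,0,0,0,-0.2,0,0,0.02,0,0,0,-0.2,0,0,0.03,0,0,0,-0.2,0,0,0.04,0,0,0,-0.2,0,0,0.048,0,0,0,-0.2,0,0,0.048,0,0,0,-0.2]}}

```text
time: 29.4
tcp_pos: [0.5617, 0.1755, 0.0476]
tcp_rot: [3.14, -0.001, 0.014]
contact_force: [-0.1, -0.1, -0.5]
opening: 0.674
```

```bash
python3 - <<'E'
from h import *
f=grab('wrist','w23')
st=arm.read_state();print(st['tcp_pos'],st['tcp_rot'],st['contact_force'],st['opening'])
E
```

```text
[0.56183345 0.1755451  0.04779527] [ 3.14058987e+00 -1.07101437e-03  1.35944520e-02] [-0.49083072 -0.0183056  -0.6080538 ] 0.6723689694597813
```

Request:
{"api": "arm_command", "payload": {"motion": [0,0,0,0,0,0,0.6,0,0,0,0,0,0,0.7,0,0,0,0,0,0,0.8,0,0,-0.05,0,0,0,0.8,0,0,-0.1,0,0,0,0.8,0,0,-0.16,0,0,0,1,0,0,-0.16,0,0,0,1]}}

```text
time: 30.15
tcp_pos: [0.5655, 0.1773, 0.2148]
tcp_rot: [-3.139, -0.012, 0.014]
contact_force: [1.2, 0.6, 0.3]
opening: 0.999
```

```bash
python3 - <<'E'
from h import *
f=grab('side')
cv2.imwrite('pics/s24z.png',cv2.resize(f['img'][230:350,240:380,::-1],None,fx=4,fy=4,interpolation=cv2.INTER_CUBIC))
squares(f);squares(grab('scene'))
rel([.5896,-.359,.2],-.667)
E
```

```text
sq [0.5668 0.158 ] yaw 0.016 A 3531 wh 94.5 75.8 [291. 292.]
sq [ 0.4342 -0.3287] yaw 2.601 A 3904 wh 79.1 63.5 [405. 158.]
sq [ 0.4352 -0.3306] yaw 2.613 A 3793 wh 75.6 64.1 [293. 132.]
shift [0.0189 0.5356 0.0107] turn [-0.003 -0.006  0.68 ] t 30.25 q [-0.11  0.39 -0.3   1.74  0.14  1.02 -2.02] rows 11.0
```

View pics/s24z.png

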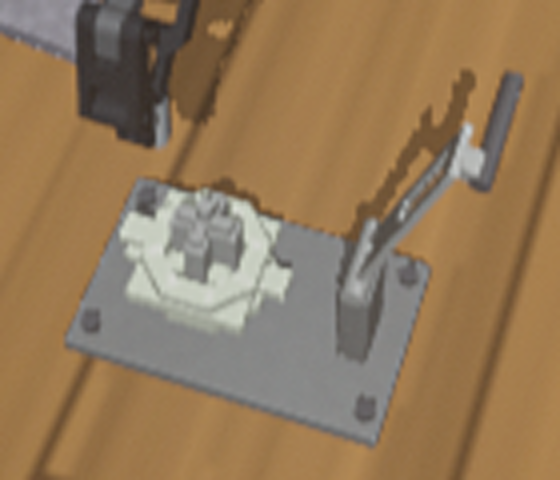

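Request:
{"api": "arm_command", "payload": {"motion": [0.019,0.536,0.01,0,-0.006,0.68,1,0.019,0.536,0.01,0,-0.006,0.68,1,0.019,0.536,0.01,0,-0.006,0.68,1,0.019,0.536,0.01,0,-0.006,0.68,1,0.019,0.536,0.01,0,-0.006,0.68,1,0.019,0.536,0.01,0,-0.006,0.68,1,0.019,0.536,0.01,0,-0.006,0.68,1,0.019,0.536,0.01,0,-0.006,0.68,1,0.019,0.536,0.01,0,-0.006,0.68,1,0.019,0.536,0.01,0,-0.006,0.68,1,0.019,0.536,0.01,0,-0.006,0.68,1,0.019,0.536,0.01,0,-0.006,0.68,1]}}

```text
time: 31.45
tcp_pos: [0.5853, -0.3676, 0.1971]
tcp_rot: [3.138, 0.003, -0.676]
contact_force: [-1.3, 0.7, 0.9]
opening: 1.003
```

```bash
python3 - <<'E'
from h import *
grab('wrist');f=grab('wrist','w25');squares(f)
for o in plates(f,amax=9000): print(o[0].round(4),round(o[1],3),np.round(o[4]))
st=arm.read_state();print(st['tcp_pos'],st['tcp_rot'],st['q'].round(2))
rel([.5896,-.359,.0],-.667)
E
```

```text
sq [ 0.435  -0.3288] yaw 2.604 A 3863 wh 75.1 61.7 [386. 309.]
sq [ 0.5902 -0.3585] yaw 2.47 A 3872 wh 75.2 61.8 [314. 178.]
[ 0.4349 -0.3285] 2.531 [386. 309.]
[ 0.5901 -0.3583] 2.465 [314. 178.]
[ 0.58771002 -0.36000447  0.19748172] [-3.14005537  0.00505938 -0.66926818] [ 0.51  0.57  0.01  1.48 -0.01  1.1  -1.72]
shift [ 0.0019 -0.0017  0.1975] turn [-0.002  0.005 -0.002] t 31.55 q [ 0.51  0.57  0.01  1.48 -0.01  1.1  -1.72] rows 4.0
```

View pics/w25.png

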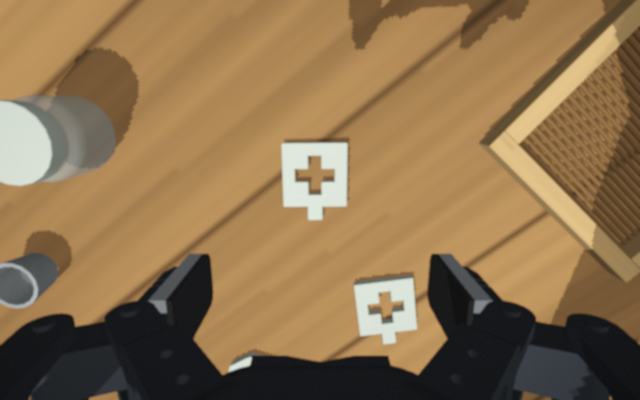

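Request:
{"api": "arm_command", "payload": {"motion": [0.001,-0.0027,0.1,-0.002,0.005,0,0.7,0.001,-0.0027,0.1,-0.002,0.005,0,0.7,0.001,-0.0027,0.15,-0.002,0.005,0,0.7,0.001,-0.0027,0.18,-0.002,0.005,0,0.7,0.001,-0.0027,0.193,-0.002,0.005,0,0.7,0.001,-0.0027,0.199,-0.002,0.005,0,0.7,0.001,-0.0027,0.199,-0.002,0.005,0,0.7,0.001,-0.0027,0.199,-0.002,0.005,0,0.2,0.001,-0.0027,0.199,-0.002,0.005,0,-0.2,0.001,-0.0027,0.199,-0.002,0.005,0,-0.2,0.001,-0.0027,0.199,-0.002,0.005,0,-0.2,0.001,-0.0027,0.199,-0.002,0.005,0,-0.2]}}

```text
time: 32.75
tcp_pos: [0.5916, -0.3586, 0.0013]
tcp_rot: [-3.141, -0.004, -0.669]
contact_force: [-1.1, 0.7, 7.2]
opening: 0.671
```

Request:
{"api": "arm_command", "payload": {"motion": [0,0,-0.05,0,0,0,-0.2,0,0,-0.1,0,0,0,-0.2,0,0,-0.17,0,0,0,-0.2,0,0,-0.17,0,0,0,-0.2,0,0,-0.17,0,0,0,-0.2]}}

```text
time: 33.25
tcp_pos: [0.5941, -0.3603, 0.1783]
tcp_rot: [-3.139, -0.015, -0.67]
contact_force: [0.1, -0.6, -0.2]
opening: 0.674
```

```bash
python3 - <<'E'
from h import *
grab('wrist');f=grab('wrist','w26')
st=arm.read_state();print(st['tcp_pos'],st['tcp_rot'],st['contact_force'],st['opening'])
inhand(f,.005)
rel([.565,.1763,.18],.014)
E
```

```text
[ 0.59115462 -0.35845297  0.17255514] [-3.14071279 -0.00645516 -0.66957807] [ 0.12391017  0.43301776 -1.81618451] 0.6749356704164095
in tool xy [-0.001  -0.0013] plate yaw - tool yaw -2.482 A 4057.1767335617915 dmax 0.05866400772163016
shift [-0.3523 -0.4031 -0.0094] turn [ 0.001 -0.007 -0.684] t 33.35 q [ 0.5   0.59  0.01  1.51 -0.    1.04 -1.73] rows 11.0
```

View pics/w26.png

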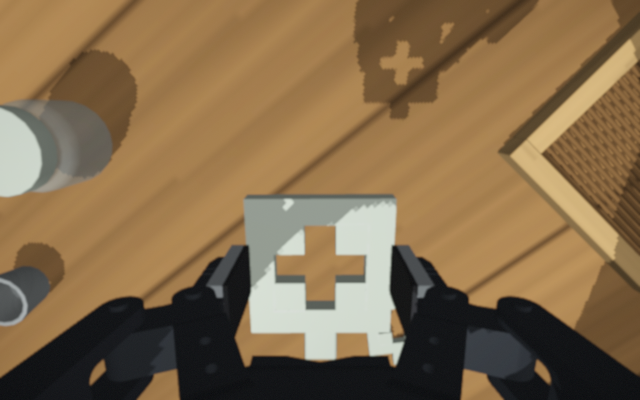

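Request:
{"api": "arm_command", "payload": {"motion": [-0.352,-0.403,-0.01,0.001,-0.007,-0.684,-0.2,-0.352,-0.403,-0.01,0.001,-0.007,-0.684,-0.2,-0.352,-0.403,-0.01,0.001,-0.007,-0.684,-0.2,-0.352,-0.403,-0.01,0.001,-0.007,-0.684,-0.2,-0.352,-0.403,-0.01,0.001,-0.007,-0.684,-0.2,-0.352,-0.403,-0.01,0.001,-0.007,-0.684,-0.2,-0.352,-0.403,-0.01,0.001,-0.007,-0.684,-0.2,-0.352,-0.403,-0.01,0.001,-0.007,-0.684,-0.2,-0.352,-0.403,-0.01,0.001,-0.007,-0.684,-0.2,-0.352,-0.403,-0.01,0.001,-0.007,-0.684,-0.2,-0.352,-0.403,-0.01,0.001,-0.007,-0.684,-0.2,-0.352,-0.403,-0.01,0.001,-0.007,-0.684,-0.2]}}

```text
time: 34.55
tcp_pos: [0.5622, 0.184, 0.1791]
tcp_rot: [-3.138, 0.004, 0.025]
contact_force: [-0.8, 0.2, 0.2]
opening: 0.673
```

```bash
python3 - <<'E'
from h import *
grab('side')
st=arm.read_state();print(st['tcp_pos'],st['tcp_rot'],st['contact_force'],st['opening'])
rel([.564,.176,.0965],.014)
E
```

```text
[0.56293727 0.17981375 0.17881221] [-3.14082229  0.004031    0.02106445] [-0.18625348 -0.26143728 -0.03164332] 0.6793901579681303
shift [0.0013 0.0039 0.0823] turn [-0.001  0.004  0.007] t 34.6 q [-0.13  0.44 -0.29  1.75  0.15  0.98 -2.02] rows 2.0
```

Request:
{"api": "arm_command", "payload": {"motion": [0.0013,0.0038,0,0,0.004,0.007,-0.2,0.0013,0.0038,0.03,0,0.004,0.007,-0.2,0.0013,0.0038,0.06,0,0.004,0.007,-0.2,0.0013,0.0038,0.08,0,0.004,0.007,-0.2,0.0013,0.0038,0.0823,0,0.004,0.007,-0.2,0.0013,0.0038,0.0823,0,0.004,0.007,-0.2]}}

```text
time: 35.2
tcp_pos: [0.5636, 0.1741, 0.0957]
tcp_rot: [3.141, 0.002, 0.012]
contact_force: [0.5, -0.2, 0.9]
opening: 0.676
```

```bash
python3 - <<'E'
from h import *
grab('wrist');f=grab('wrist','w27')
st=arm.read_state();print(st['tcp_pos'],st['tcp_rot'],st['contact_force'],st['opening'])
cv2.imwrite('pics/w27z.png',cv2.resize(f['img'][150:350,230:410,::-1],None,fx=4,fy=4,interpolation=cv2.INTER_CUBIC))
E
```

```text
[0.56494893 0.17540281 0.09747704] [-3.14068423e+00 -1.41405302e-03  1.26901066e-02] [ 0.51591422  0.4656964  -0.00223221] 0.6720130668465456
```

View pics/w27z.png

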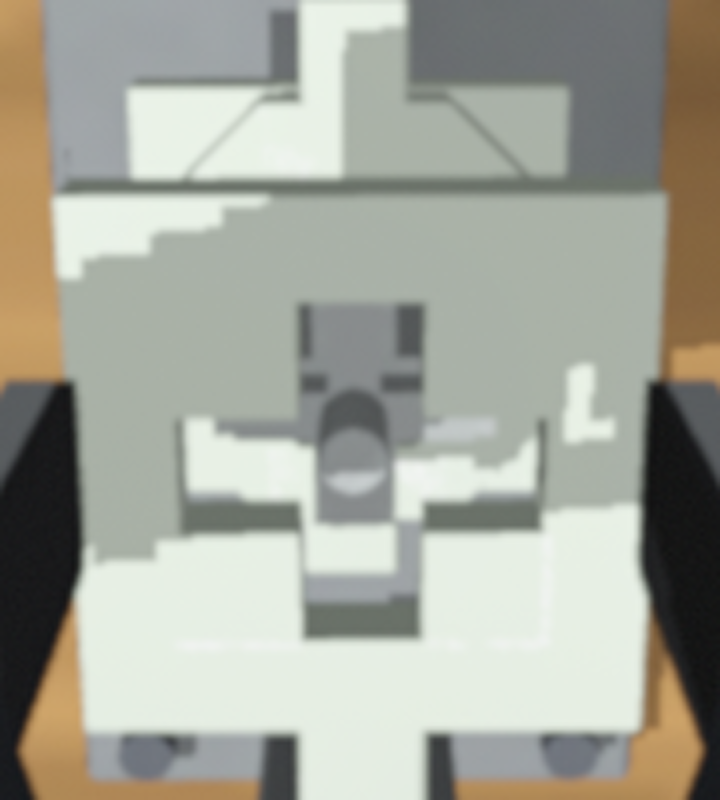

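Request:
{"api": "arm_command", "payload": {"motion": [-0.0003,-0.0009,0,0,0,0,-0.2,-0.0003,-0.0009,0.01,0,0,0,-0.2,-0.0003,-0.0009,0.02,0,0,0,-0.2,-0.0003,-0.0009,0.03,0,0,0,-0.2,-0.0003,-0.0009,0.038,0,0,0,-0.2,-0.0003,-0.0009,0.0415,0,0,0,-0.2,-0.0003,-0.0009,0.0415,0,0,0,-0.2]}}

```text
time: 36.0
tcp_pos: [0.5662, 0.1765, 0.0556]
tcp_rot: [-3.14, -0.004, 0.012]
contact_force: [6.0, 0.9, -4.1]
opening: 0.672
```

```bash
python3 - <<'E'
from h import *
f=grab('wrist','w28')
st=arm.read_state();print(st['tcp_pos'],st['tcp_rot'],st['contact_force'],st['opening'])
E
```

```text
[0.56612644 0.17648049 0.0556409 ] [-3.13997026 -0.00384512  0.01251569] [ 5.76880052  0.70730541 -3.66844904] 0.6756229770221159
```

Request:
{"api": "arm_command", "payload": {"motion": [0.001,0,0,0,0,0,-0.2,0.001,0,0,0,0,0,-0.2,0.001,0,0,0,0,0,-0.2]}}

```text
time: 36.35
tcp_pos: [0.5663, 0.1765, 0.0553]
tcp_rot: [-3.14, -0.002, 0.013]
contact_force: [-1.0, -0.0, 3.8]
opening: 0.674
```

```bash
python3 - <<'E'
from h import *
f=grab('wrist','w29');g=grab('side')
cv2.imwrite('pics/s29z.png',cv2.resize(g['img'][230:350,240:380,::-1],None,fx=4,fy=4,interpolation=cv2.INTER_CUBIC))
st=arm.read_state();print(st['tcp_pos'],st['tcp_rot'],st['contact_force'],st['opening'])
E
```

```text
[0.56635863 0.1764815  0.05538288] [-3.14024638e+00 -2.51927000e-03  1.27112954e-02] [-0.65313629 -0.70353516  2.51020429] 0.6718845532668141
```

View pics/w29.png

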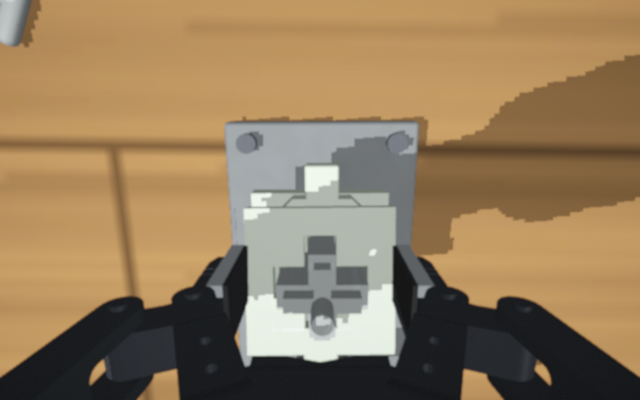

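View pics/s29z.png

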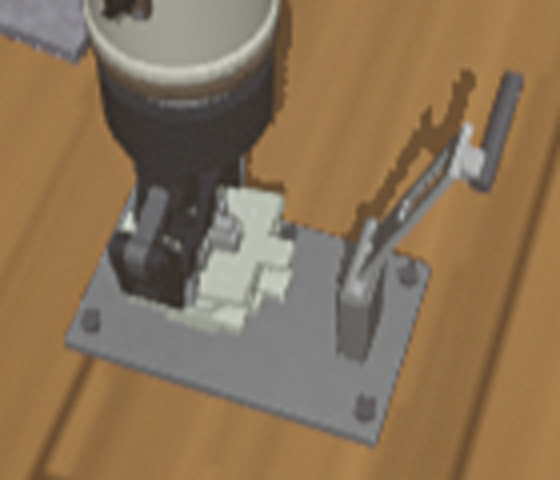

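Request:
{"api": "arm_command", "payload": {"motion": [-0.001,0,0,0,0,0,0.5,-0.001,0,0,0,0,0,0.7,-0.001,0,0,0,0,0,0.8,-0.001,0,-0.04,0,0,0,0.8,-0.001,0,-0.09,0,0,0,0.8,-0.001,0,-0.14,0,0,0,1,-0.001,0,-0.14,0,0,0,1]}}

```text
time: 37.15
tcp_pos: [0.5698, 0.1782, 0.2033]
tcp_rot: [-3.136, -0.016, 0.013]
contact_force: [1.2, -0.1, 1.0]
opening: 1.001
```

```bash
python3 - <<'E'
from h import *
grab('wrist');f=grab('wrist','w30');g=grab('side')
cv2.imwrite('pics/s30z.png',cv2.resize(g['img'][230:350,240:380,::-1],None,fx=5,fy=5,interpolation=cv2.INTER_CUBIC))
cv2.imwrite('pics/w30z.png',cv2.resize(f['img'][100:300,230:410,::-1],None,fx=4,fy=4,interpolation=cv2.INTER_CUBIC))
st=arm.read_state();print(st['tcp_pos'],st['tcp_rot'],st['contact_force'],st['opening'])
E
```

```text
[0.56475478 0.17597117 0.19520916] [-3.14056601e+00 -2.53709946e-03  1.25379489e-02] [ 0.69182358 -0.02391105 -0.33696497] 1.003364599523785
```

View pics/w30z.png

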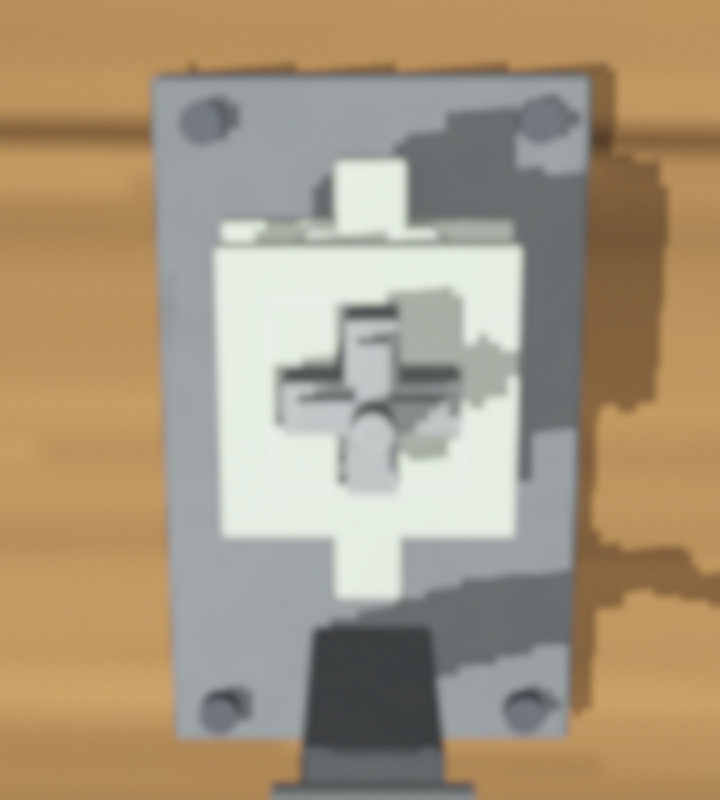

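View pics/s30z.png

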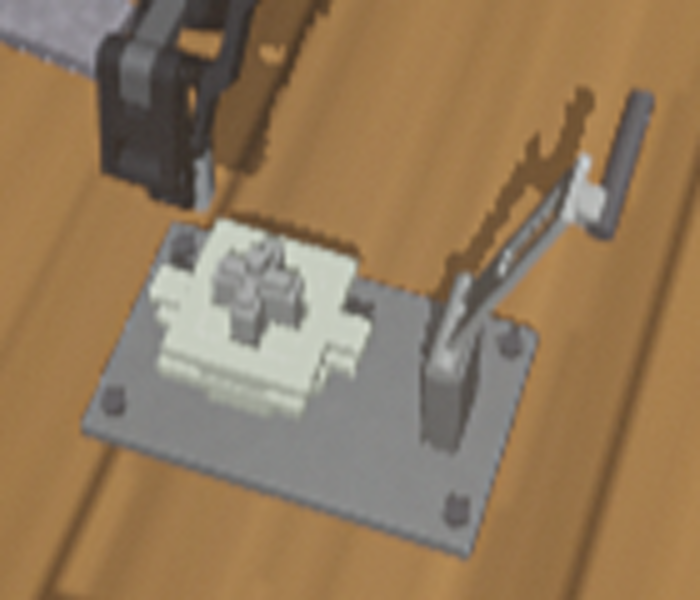

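```bash
python3 - <<'E'
from h import *
for n in("scene","side"):
    f=grab(n); print(n); squares(f)
    for o in plates(f,amax=2500): 
        if .4<o[0][0]<.65 and -.45<o[0][1]<.1: print(o[0].round(4),round(o[1],3),np.round(o[4]))
rel([.45,-.16,.2],2.15)
E
```

```text
scene
sq [ 0.4349 -0.3308] yaw 2.604 A 3780 wh 75.5 63.8 [293. 132.]
[ 0.4508 -0.1608] 2.179 [330. 162.]
[ 0.4345 -0.3298] 2.744 [293. 132.]
side
sq [ 0.4342 -0.3287] yaw 2.601 A 3887 wh 79.1 63.5 [406. 158.]
[ 0.4484 -0.1597] 2.113 [384. 202.]
[ 0.4332 -0.3283] 2.406 [406. 158.]
shift [-0.118   0.3342 -0.0065] turn [-1.000e-03  0.000e+00 -2.137e+00] t 37.4 q [-0.12  0.42 -0.29  1.75  0.14  1.   -2.02] rows 15.0
```

Request:
{"api": "arm_command", "payload": {"motion": [-0.118,0.334,-0.03,0,0,-2.137,1,-0.118,0.334,-0.03,0,0,-2.137,1,-0.118,0.334,-0.03,0,0,-2.137,1,-0.118,0.334,-0.03,0,0,-2.137,1,-0.118,0.334,-0.03,0,0,-2.137,1,-0.118,0.334,-0.006,0,0,-2.137,1,-0.118,0.334,-0.006,0,0,-2.137,1,-0.118,0.334,-0.006,0,0,-2.137,1,-0.118,0.334,-0.006,0,0,-2.137,1,-0.118,0.334,-0.006,0,0,-2.137,1,-0.118,0.334,-0.006,0,0,-2.137,1,-0.118,0.334,-0.006,0,0,-2.137,1]}}

```text
time: 38.6
tcp_pos: [0.4487, -0.1596, 0.1978]
tcp_rot: [-3.138, -0.003, 1.711]
contact_force: [-0.6, -0.3, -0.3]
opening: 1.002
```

```bash
python3 - <<'E'
from h import *
grab('wrist');f=grab('wrist')
for o in plates(f,amax=9000): print(o[0].round(4),round(o[1],3),np.round(o[4]))
st=arm.read_state();print(st['tcp_pos'],st['tcp_rot'],st['q'].round(2))
rel([.45,-.16,.0],2.15)
E
```

```text
[ 0.436  -0.3291] 2.481 [279. 326.]
[ 0.4504 -0.1599] 2.185 [319. 172.]
[ 0.44888094 -0.15948209  0.19795803] [-3.13872597e+00 -3.08453178e-03  1.70609373e+00] [ 0.65  0.23 -0.41  2.01  0.11  0.93  0.32]
shift [-0.0013  0.0016  0.198 ] turn [-0.002 -0.004 -0.444] t 38.7 q [ 0.65  0.23 -0.41  2.01  0.11  0.93  0.32] rows 4.0
```

Request:
{"api": "arm_command", "payload": {"motion": [-0.001,0.0014,0.05,-0.002,-0.004,-0.47,0.7,-0.001,0.0014,0.1,-0.002,-0.004,-0.47,0.7,-0.001,0.0014,0.15,-0.002,-0.004,-0.47,0.7,-0.001,0.0014,0.18,-0.002,-0.004,-0.47,0.7,-0.001,0.0014,0.193,-0.002,-0.004,-0.47,0.7,-0.001,0.0014,0.198,-0.002,-0.004,-0.47,0.7,-0.001,0.0014,0.198,-0.002,-0.004,-0.47,0.7,-0.001,0.0014,0.198,-0.002,-0.004,-0.47,0.2,-0.001,0.0014,0.198,-0.002,-0.004,-0.47,-0.2,-0.001,0.0014,0.198,-0.002,-0.004,-0.47,-0.2,-0.001,0.0014,0.198,-0.002,-0.004,-0.47,-0.2,-0.001,0.0014,0.198,-0.002,-0.004,-0.47,-0.2]}}

```text
time: 39.9
tcp_pos: [0.4511, -0.1602, 0.0019]
tcp_rot: [3.14, 0.003, 2.175]
contact_force: [-2.2, 2.2, 6.6]
opening: 0.671
```

Request:
{"api": "arm_command", "payload": {"motion": [0,0,-0.05,0,0,0,-0.2,0,0,-0.1,0,0,0,-0.2,0,0,-0.17,0,0,0,-0.2,0,0,-0.2,0,0,0,-0.2,0,0,-0.2,0,0,0,-0.2]}}

```text
time: 40.4
tcp_pos: [0.4554, -0.1612, 0.2099]
tcp_rot: [3.133, 0.016, 2.175]
contact_force: [1.0, -0.6, 0.2]
opening: 0.672
```

```bash
python3 - <<'E'
from h import *
grab('wrist');f=grab('wrist','w31')
st=arm.read_state();print(st['tcp_pos'],st['tcp_rot'],st['contact_force'],st['opening'])
inhand(f,.005)
rel([.564,.1762,.2],.014)
E
```

```text
[ 0.45175589 -0.16069386  0.20467035] [3.13821039 0.00889215 2.17441873] [-0.45622524 -0.90617846 -0.58533689] 0.6669091612124651
in tool xy [-0.0011  0.0021] plate yaw - tool yaw 0.001 A 3328.957637528656 dmax 0.04471004490174695
shift [0.2137 0.2836 0.0037] turn [1.20e-02 1.00e-03 2.16e+00] t 40.5 q [ 0.75  0.23 -0.53  2.    0.15  0.94  0.75] rows 15.0
```

View pics/w31.png

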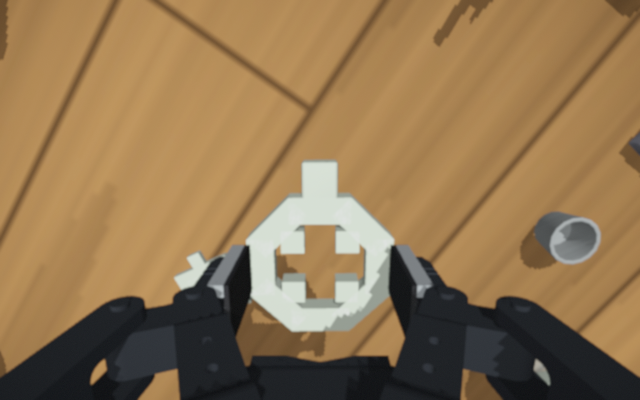

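Request:
{"api": "arm_command", "payload": {"motion": [0.213,0.283,0,0.012,0.001,2.16,-0.2,0.213,0.283,0,0.012,0.001,2.16,-0.2,0.213,0.283,0,0.012,0.001,2.16,-0.2,0.213,0.283,0,0.012,0.001,2.16,-0.2,0.213,0.283,0,0.012,0.001,2.16,-0.2,0.213,0.283,0,0.012,0.001,2.16,-0.2,0.213,0.283,0,0.012,0.001,2.16,-0.2,0.213,0.283,0,0.012,0.001,2.16,-0.2,0.213,0.283,0,0.012,0.001,2.16,-0.2,0.213,0.283,0,0.012,0.001,2.16,-0.2,0.213,0.283,0,0.012,0.001,2.16,-0.2,0.213,0.283,0,0.012,0.001,2.16,-0.2]}}

```text
time: 41.7
tcp_pos: [0.5624, 0.1751, 0.2016]
tcp_rot: [3.141, 0.004, 0.496]
contact_force: [-0.2, 0.1, -0.8]
opening: 0.665
```

```bash
python3 - <<'E'
from h import *
grab('side')
st=arm.read_state();print(st['tcp_pos'],st['tcp_rot'],st['contact_force'],st['opening'])
rel([.563,.176,.097],.014)
E
```

```text
[0.56245893 0.17500536 0.20176443] [3.14130458 0.0041487  0.48886816] [-0.15056158 -0.29964698 -1.02548114] 0.6685345693479807
shift [ 0.0014 -0.0007  0.1048] turn [0.001 0.004 0.475] t 41.75 q [-0.08  0.41 -0.35  1.74  0.16  1.02 -1.56] rows 4.0
```

Request:
{"api": "arm_command", "payload": {"motion": [0.0014,-0.0007,0,0,0.004,0.475,-0.2,0.0014,-0.0007,0,0,0.004,0.475,-0.2,0.0014,-0.0007,0.02,0,0.004,0.475,-0.2,0.0014,-0.0007,0.05,0,0.004,0.475,-0.2,0.0014,-0.0007,0.08,0,0.004,0.475,-0.2,0.0014,-0.0007,0.1,0,0.004,0.475,-0.2,0.0014,-0.0007,0.105,0,0.004,0.475,-0.2,0.0014,-0.0007,0.105,0,0.004,0.475,-0.2,0.0014,-0.0007,0.105,0,0.004,0.475,-0.2]}}

```text
time: 42.65
tcp_pos: [0.5635, 0.1763, 0.0974]
tcp_rot: [3.141, -0.001, 0.015]
contact_force: [0.2, 0.4, 0.1]
opening: 0.665
```

```bash
python3 - <<'E'
from h import *
grab('wrist');grab('wrist');f=grab('wrist','w32')
st=arm.read_state();print(st['tcp_pos'],st['tcp_rot'],st['contact_force'],st['opening'])
cv2.imwrite('pics/w32z.png',cv2.resize(f['img'][150:350,230:410,::-1],None,fx=4,fy=4,interpolation=cv2.INTER_CUBIC))
E
```

```text
[0.56392771 0.17634848 0.09806392] [ 3.14097912e+00 -2.51603167e-03  1.42256000e-02] [ 0.41978875  0.05946344 -0.19822556] 0.6731492972047034
```

View pics/w32z.png

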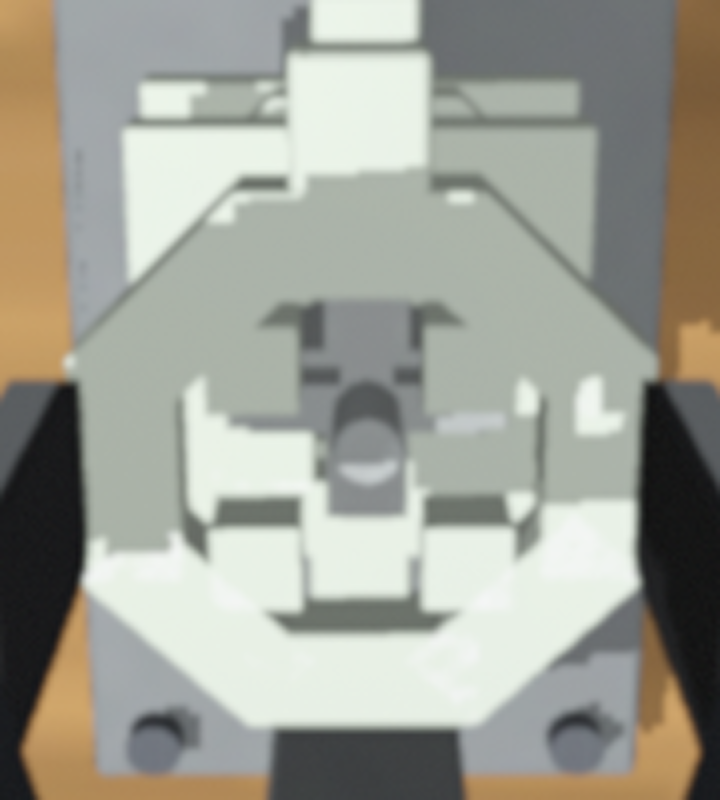

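Request:
{"api": "arm_command", "payload": {"motion": [-0.0003,0.0006,0,0,0,0,-0.2,-0.0003,0.0006,0.008,0,0,0,-0.2,-0.0003,0.0006,0.016,0,0,0,-0.2,-0.0003,0.0006,0.024,0,0,0,-0.2,-0.0003,0.0006,0.024,0,0,0,-0.2]}}

```text
time: 43.3
tcp_pos: [0.5623, 0.1753, 0.0722]
tcp_rot: [3.14, 0.001, 0.014]
contact_force: [0.3, 0.0, 0.0]
opening: 0.667
```

```bash
python3 - <<'E'
from h import *
f=grab('wrist','w33')
st=arm.read_state();print(st['tcp_pos'],st['tcp_rot'],st['contact_force'],st['opening'])
cv2.imwrite('pics/w33z.png',cv2.resize(f['img'][150:350,230:410,::-1],None,fx=3,fy=3,interpolation=cv2.INTER_CUBIC))
E
```

```text
[0.5627688  0.17545483 0.0728123 ] [ 3.14037718e+00 -2.75612148e-04  1.42192407e-02] [ 0.13135762  0.01892448 -0.15347705] 0.6703832372548427
```

View pics/w33z.png

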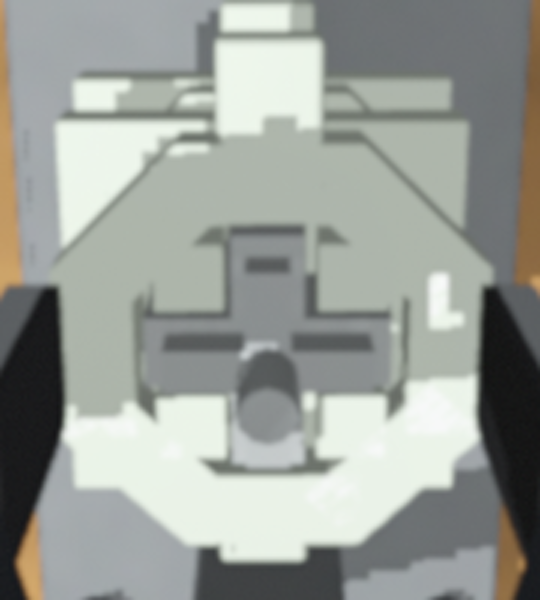

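Request:
{"api": "arm_command", "payload": {"motion": [0,-0.0003,0.004,0,0,0,-0.2,0,-0.0003,0.008,0,0,0,-0.2,0,-0.0003,0.008,0,0,0,-0.2]}}

```text
time: 43.65
tcp_pos: [0.5627, 0.1758, 0.0644]
tcp_rot: [3.14, -0.0, 0.014]
contact_force: [-0.5, 0.2, -0.6]
opening: 0.67
```

```bash
python3 - <<'E'
from h import *
f=grab('wrist','w34')
st=arm.read_state();print(st['tcp_pos'],st['tcp_rot'],st['contact_force'],st['opening'])
E
```

```text
[0.56267768 0.17575493 0.06461719] [3.14029211e+00 1.08660273e-05 1.43178973e-02] [ 0.2854321  -0.28372776 -0.22234055] 0.6720889663501609
```

Release and go up.

Request:
{"api": "arm_command", "payload": {"motion": [0,0,0,0,0,0,0.6,0,0,0,0,0,0,0.7,0,0,0,0,0,0,0.8,0,0,-0.05,0,0,0,0.8,0,0,-0.1,0,0,0,0.8,0,0,-0.14,0,0,0,1,0,0,-0.14,0,0,0,1]}}

```text
time: 44.4
tcp_pos: [0.5669, 0.1776, 0.2117]
tcp_rot: [-3.139, -0.012, 0.014]
contact_force: [0.3, -0.5, -0.3]
opening: 1.001
```

```bash
python3 - <<'E'
from h import *
g=grab('side');squares(g)
cv2.imwrite('pics/s35z.png',cv2.resize(g['img'][230:350,240:380,::-1],None,fx=5,fy=5,interpolation=cv2.INTER_CUBIC))
rel([.4345,-.329,.2],-.54)
E
```

```text
sq [-0.1083 -0.0924] yaw -2.022 A 3638 wh 197.5 54.6 [629. 291.]
sq [ 0.4336 -0.3289] yaw 2.585 A 3899 wh 78.4 63.4 [406. 158.]
shift [-0.1378  0.5039  0.0071] turn [-0.003 -0.007  0.554] t 44.45 q [-0.15  0.4  -0.26  1.74  0.12  1.02 -2.  ] rows 11.0
```

View pics/s35z.png

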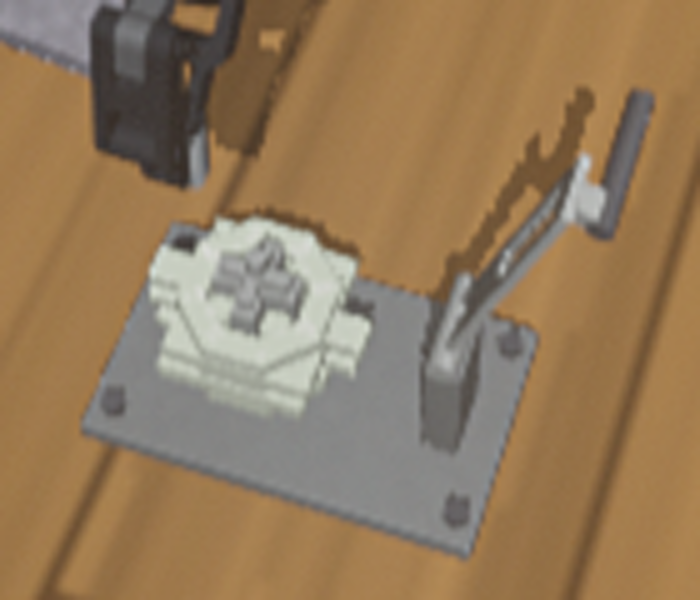

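Request:
{"api": "arm_command", "payload": {"motion": [-0.138,0.504,0,0,-0.007,0.554,1,-0.138,0.504,0,0,-0.007,0.554,1,-0.138,0.504,0,0,-0.007,0.554,1,-0.138,0.504,0,0,-0.007,0.554,1,-0.138,0.504,0,0,-0.007,0.554,1,-0.138,0.504,0.007,0,-0.007,0.554,1,-0.138,0.504,0.007,0,-0.007,0.554,1,-0.138,0.504,0.007,0,-0.007,0.554,1,-0.138,0.504,0.007,0,-0.007,0.554,1,-0.138,0.504,0.007,0,-0.007,0.554,1,-0.138,0.504,0.007,0,-0.007,0.554,1,-0.138,0.504,0.007,0,-0.007,0.554,1]}}

```text
time: 45.65
tcp_pos: [0.431, -0.3332, 0.1986]
tcp_rot: [-3.141, 0.003, -0.547]
contact_force: [-0.1, 0.1, 0.5]
opening: 0.999
```

```bash
python3 - <<'E'
from h import *
grab('wrist');grab('wrist');f=grab('wrist','w36');squares(f)
for o in plates(f,amax=9000): print(o[0].round(4),round(o[1],3),np.round(o[4]))
st=arm.read_state();print(st['tcp_pos'],st['tcp_rot'],st['q'].round(2))
rel([.4345,-.329,.0],-.54)
E
```

```text
sq [ 0.4347 -0.329 ] yaw 2.601 A 3850 wh 74.4 61.4 [322. 176.]
[ 0.4344 -0.3288] 2.732 [322. 176.]
[ 0.43408173 -0.32757644  0.19897091] [-3.13832712  0.00316428 -0.53882733] [ 0.52  0.32  0.1   1.86 -0.04  0.97 -1.48]
shift [0.0017 0.0017 0.199 ] turn [-0.003  0.003  0.001] t 45.8 q [ 0.52  0.32  0.1   1.86 -0.04  0.97 -1.48] rows 4.0
```

Request:
{"api": "arm_command", "payload": {"motion": [0.001,0.001,0.05,-0.003,0.003,0,0.7,0.001,0.001,0.1,-0.003,0.003,0,0.7,0.001,0.001,0.15,-0.003,0.003,0,0.7,0.001,0.001,0.18,-0.003,0.003,0,0.7,0.001,0.001,0.193,-0.003,0.003,0,0.7,0.001,0.001,0.2,-0.003,0.003,0,0.7,0.001,0.001,0.2,-0.003,0.003,0,0.7,0.001,0.001,0.2,-0.003,0.003,0,0.2,0.001,0.001,0.2,-0.003,0.003,0,-0.2,0.001,0.001,0.2,-0.003,0.003,0,-0.2,0.001,0.001,0.2,-0.003,0.003,0,-0.2,0.001,0.001,0.2,-0.003,0.003,0,-0.2]}}

```text
time: 47.0
tcp_pos: [0.4357, -0.3287, 0.0012]
tcp_rot: [-3.141, -0.003, -0.539]
contact_force: [0.7, 0.4, 7.1]
opening: 0.677
```

Request:
{"api": "arm_command", "payload": {"motion": [0,0,-0.05,0,0,0,-0.2,0,0,-0.1,0,0,0,-0.2,0,0,-0.17,0,0,0,-0.2,0,0,-0.2,0,0,0,-0.2,0,0,-0.2,0,0,0,-0.2]}}

```text
time: 47.5
tcp_pos: [0.4393, -0.3318, 0.2099]
tcp_rot: [3.141, -0.019, -0.539]
contact_force: [1.4, -1.2, -1.0]
opening: 0.68
```

```bash
python3 - <<'E'
from h import *
grab('wrist');f=grab('wrist','w37')
st=arm.read_state();print(st['tcp_pos'],st['tcp_rot'],st['contact_force'],st['opening'])
inhand(f,.005)
rel([.564,.176,.2],.014)
E
```

```text
[ 0.43637585 -0.32947169  0.20414765] [-3.14119793 -0.00936701 -0.53895861] [ 0.25582106  0.01612351 -1.26157279] 0.6726019070049442
in tool xy [-0.0008 -0.001 ] plate yaw - tool yaw -3.118 A 3924.8190174293704 dmax 0.045260803073491285
shift [-0.1499 -0.4993  0.0029] turn [ 0.002 -0.009 -0.553] t 47.6 q [ 0.51  0.31  0.1   1.86 -0.04  0.96 -1.48] rows 11.0
```

View pics/w37.png

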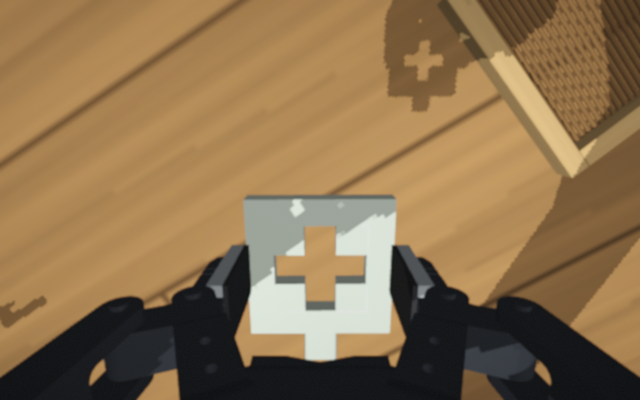

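Request:
{"api": "arm_command", "payload": {"motion": [-0.15,-0.499,0,0.002,-0.009,-0.553,-0.2,-0.15,-0.499,0,0.002,-0.009,-0.553,-0.2,-0.15,-0.499,0,0.002,-0.009,-0.553,-0.2,-0.15,-0.499,0,0.002,-0.009,-0.553,-0.2,-0.15,-0.499,0,0.002,-0.009,-0.553,-0.2,-0.15,-0.499,0,0.002,-0.009,-0.553,-0.2,-0.15,-0.499,0,0.002,-0.009,-0.553,-0.2,-0.15,-0.499,0,0.002,-0.009,-0.553,-0.2,-0.15,-0.499,0,0.002,-0.009,-0.553,-0.2,-0.15,-0.499,0,0.002,-0.009,-0.553,-0.2,-0.15,-0.499,0,0.002,-0.009,-0.553,-0.2,-0.15,-0.499,0,0.002,-0.009,-0.553,-0.2]}}

```text
time: 48.8
tcp_pos: [0.5623, 0.181, 0.201]
tcp_rot: [-3.14, 0.003, 0.021]
contact_force: [-0.7, 0.1, -0.5]
opening: 0.675
```

```bash
python3 - <<'E'
from h import *
grab('side');grab('side');grab('side')
st=arm.read_state();print(st['tcp_pos'],st['tcp_rot'],st['contact_force'],st['opening'])
rel([.5638,.176,.098],.014)
E
```

```text
[0.56280096 0.17416579 0.20139482] [3.13968232e+00 2.58864637e-03 1.31122372e-02] [ 0.63541701 -0.40405401  0.72481328] 0.6736919567867597
shift [ 0.0013 -0.002   0.1034] turn [ 0.002  0.003 -0.001] t 48.95 q [-0.16  0.4  -0.24  1.74  0.11  1.01 -2.  ] rows 3.0
```

Request:
{"api": "arm_command", "payload": {"motion": [0.0013,-0.002,0.02,0.002,0.003,0,-0.2,0.0013,-0.002,0.05,0.002,0.003,0,-0.2,0.0013,-0.002,0.08,0.002,0.003,0,-0.2,0.0013,-0.002,0.1,0.002,0.003,0,-0.2,0.0013,-0.002,0.1035,0.002,0.003,0,-0.2,0.0013,-0.002,0.1035,0.002,0.003,0,-0.2,0.0013,-0.002,0.1035,0.002,0.003,0,-0.2]}}

```text
time: 49.65
tcp_pos: [0.5648, 0.1754, 0.0991]
tcp_rot: [-3.141, -0.002, 0.012]
contact_force: [1.2, 0.3, 0.1]
opening: 0.676
```

```bash
python3 - <<'E'
from h import *
grab('wrist');grab('wrist');f=grab('wrist','w38')
st=arm.read_state();print(st['tcp_pos'],st['tcp_rot'],st['contact_force'],st['opening'])
cv2.imwrite('pics/w38z.png',cv2.resize(f['img'][150:350,230:410,::-1],None,fx=4,fy=4,interpolation=cv2.INTER_CUBIC))
E
```

```text
[0.56484218 0.17607187 0.09933796] [-3.14090420e+00 -2.84601187e-03  1.27364973e-02] [-0.55905723  0.50869946  0.08626393] 0.6754736461274594
```

View pics/w38z.png

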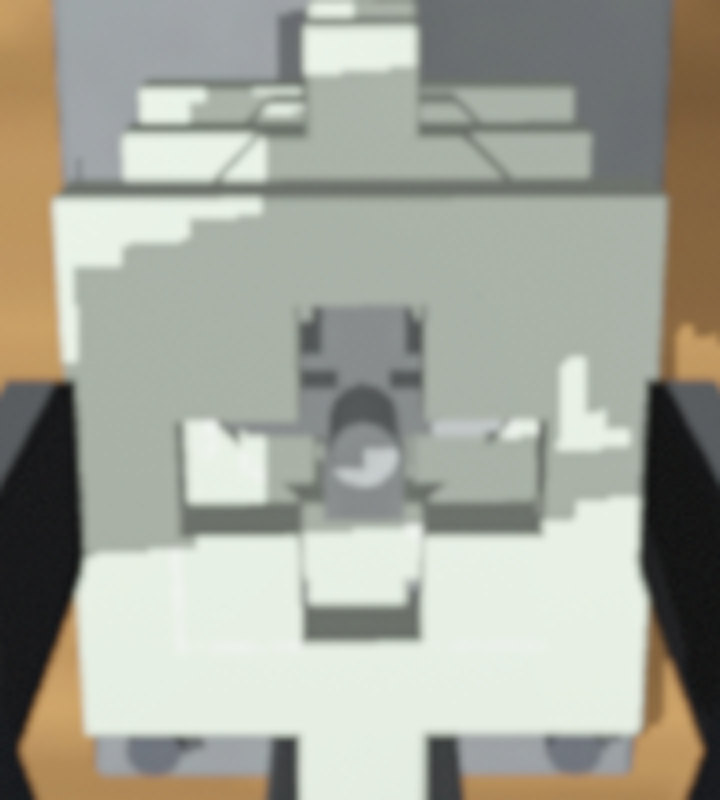

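Request:
{"api": "arm_command", "payload": {"motion": [-0.0007,0.0002,0,0,0,0,-0.2,-0.0007,0.0002,0.006,0,0,0,-0.2,-0.0007,0.0002,0.012,0,0,0,-0.2,-0.0007,0.0002,0.018,0,0,0,-0.2,-0.0007,0.0002,0.021,0,0,0,-0.2,-0.0007,0.0002,0.021,0,0,0,-0.2]}}

```text
time: 50.4
tcp_pos: [0.5635, 0.1757, 0.0773]
tcp_rot: [-3.141, -0.001, 0.013]
contact_force: [0.2, -0.5, -0.7]
opening: 0.675
```

```bash
python3 - <<'E'
from h import *
f=grab('wrist','w39')
st=arm.read_state();print(st['tcp_pos'],st['tcp_rot'],st['contact_force'],st['opening'])
cv2.imwrite('pics/w39z.png',cv2.resize(f['img'][150:350,230:410,::-1],None,fx=3,fy=3,interpolation=cv2.INTER_CUBIC))
E
```

```text
[0.56386264 0.17583465 0.07778279] [-3.14116588e+00 -1.89746689e-03  1.28930697e-02] [-0.96322556  0.37051493 -0.56023081] 0.6750278014553991
```

View pics/w39z.png

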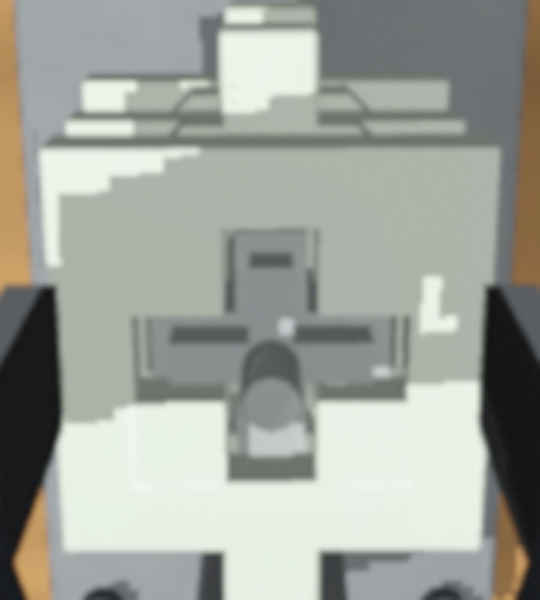

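Request:
{"api": "arm_command", "payload": {"motion": [0,0,0.003,0,0,0,-0.2,0,0,0.006,0,0,0,-0.2,0,0,0.006,0,0,0,-0.2]}}

```text
time: 50.75
tcp_pos: [0.5638, 0.1758, 0.0715]
tcp_rot: [-3.141, -0.002, 0.013]
contact_force: [-0.2, -1.1, -0.4]
opening: 0.673
```

```bash
python3 - <<'E'
from h import *
f=grab('wrist','w40')
st=arm.read_state();print(st['tcp_pos'],st['tcp_rot'],st['contact_force'],st['opening'])
E
```

```text
[0.56376045 0.17582349 0.07161562] [-3.14122134e+00 -1.62086192e-03  1.29123176e-02] [ 0.28286343 -0.33236401 -0.68082789] 0.6709798180141856
```

Request:
{"api": "arm_command", "payload": {"motion": [0,0,0,0,0,0,0.6,0,0,0,0,0,0,0.7,0,0,0,0,0,0,0.8,0,0,-0.05,0,0,0,0.8,0,0,-0.1,0,0,0,0.8,0,0,-0.14,0,0,0,0.8,0,0,-0.14,0,0,0,0.5]}}

```text
time: 51.5
tcp_pos: [0.5677, 0.1774, 0.2187]
tcp_rot: [-3.138, -0.013, 0.013]
contact_force: [0.9, 0.2, -0.0]
opening: 0.758
```

```bash
python3 - <<'E'
from h import *
grab('wrist');f=grab('wrist','w41');g=grab('side')
cv2.imwrite('pics/s41z.png',cv2.resize(g['img'][230:350,240:380,::-1],None,fx=5,fy=5,interpolation=cv2.INTER_CUBIC))
cv2.imwrite('pics/w41z.png',cv2.resize(f['img'][100:300,230:410,::-1],None,fx=4,fy=4,interpolation=cv2.INTER_CUBIC))
st=arm.read_state();print(st['tcp_pos'])
rel([.4373,.1435,.30],1.58)
E
```

```text
[0.56318888 0.17553171 0.21136849]
shift [-0.1262  0.0304 -0.0888] turn [ 1.000e-03 -1.000e-03 -1.567e+00] t 51.65 q [-0.16  0.39 -0.24  1.73  0.11  1.03 -2.  ] rows 11.0
```

View pics/s41z.png

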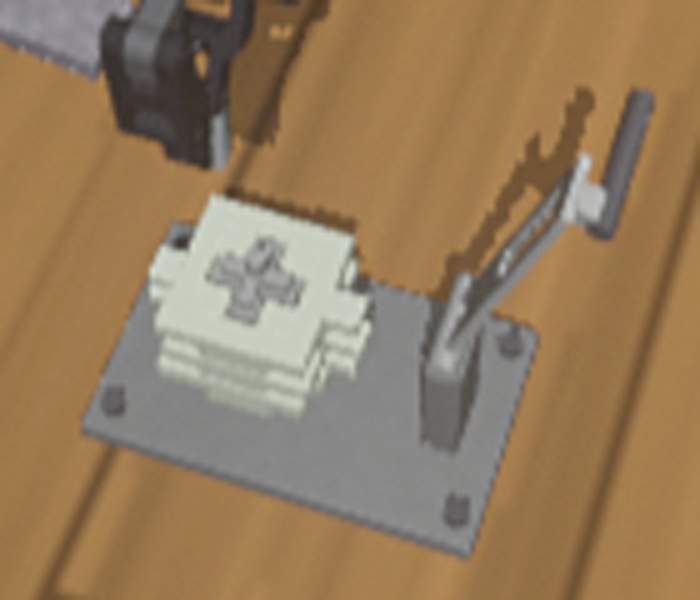

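View pics/w41z.png

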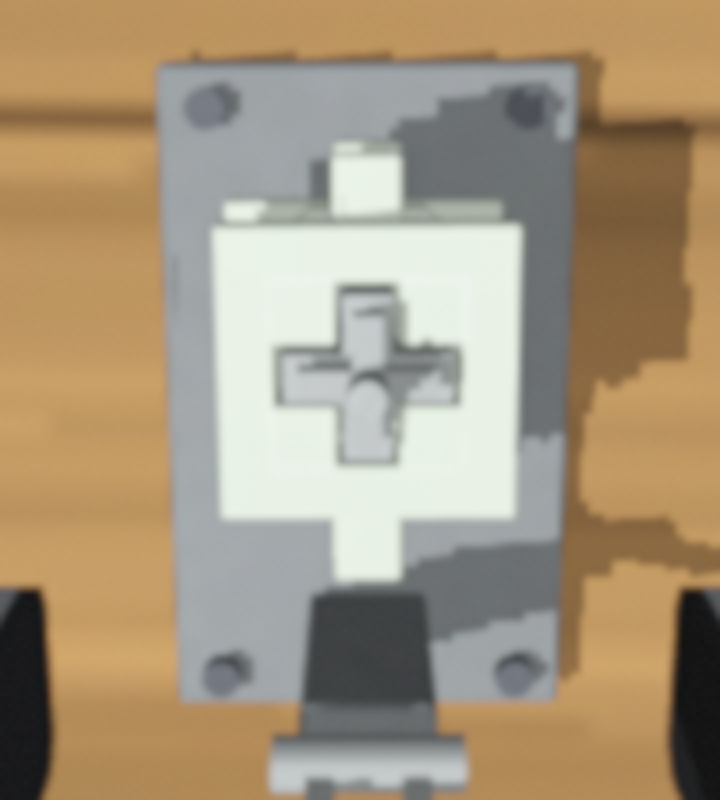

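```bash
python3 - <<'E'
from h import *
f=grab('wrist')
def q(x,y,z): return pix2w(f,230+(x+.5)/4-.5,100+(y+.5)/4-.5,z)
for z in(.074,.078,.082,.086):
    print(z,'front w',np.linalg.norm(q(212,225,z)-q(523,225,z)).round(4),'rear w',np.linalg.norm(q(221,520,z)-q(516,520,z)).round(4),'len',np.linalg.norm(q(368,225,z)-q(368,520,z)).round(4),'centre',((q(368,225,z)+q(368,520,z))/2).round(4)[:2])
E
```

```text
0.074 front w 0.0607 rear w 0.0608 len 0.0609 centre [0.5595 0.1749]
0.078 front w 0.0598 rear w 0.0599 len 0.06 centre [0.5604 0.1749]
0.082 front w 0.059 rear w 0.0591 len 0.0592 centre [0.5614 0.175 ]
0.086 front w 0.0581 rear w 0.0582 len 0.0583 centre [0.5624 0.175 ]
```

Request:
{"api": "arm_command", "payload": {"motion": [0,0,-0.05,0,0,0,0.5,0,0,-0.089,0,0,0,0.5,-0.128,0.03,-0.089,0,0,-1.567,0.5,-0.128,0.03,-0.089,0,0,-1.567,0.5,-0.128,0.03,-0.089,0,0,-1.567,0.5,-0.128,0.03,-0.089,0,0,-1.567,0.5,-0.128,0.03,-0.089,0,0,-1.567,0.5,-0.128,0.03,-0.089,0,0,-1.567,0.5,-0.128,0.03,-0.089,0,0,-1.567,0.5,-0.128,0.03,-0.089,0,0,-1.567,0.5,-0.128,0.03,-0.089,0,0,-1.567,0.5,-0.128,0.03,-0.089,0,0,-1.567,0.5]}}

```text
time: 52.9
tcp_pos: [0.434, 0.1433, 0.2975]
tcp_rot: [-3.138, 0.001, 1.519]
contact_force: [0.3, 0.2, -0.6]
opening: 0.752
```

```bash
python3 - <<'E'
from h import *
grab('wrist');f=grab('wrist','w42')
st=arm.read_state();print(st['tcp_pos'],st['tcp_rot'],st['q'].round(2))
E
```

```text
[0.43410034 0.14334056 0.29773937] [-3.13782473e+00  1.34394226e-03  1.51421630e+00] [-0.03  0.07 -0.37  1.93  0.03  1.15 -0.46]
```

View pics/w42.png

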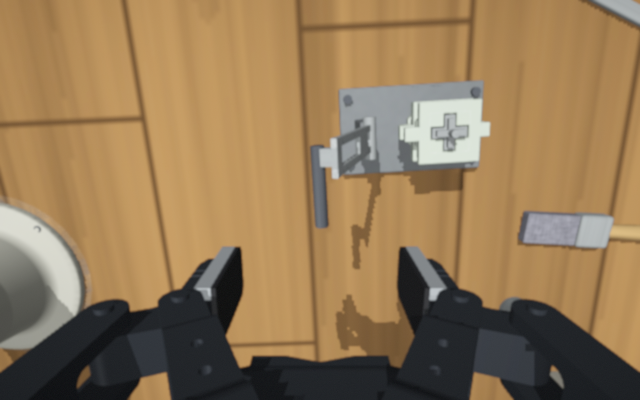

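```bash
python3 - <<'E'
from h import *
f=grab('wrist');s=grab('side')
for a in [((321,225),(640,96)),((318.5,148),(600,236))]:
    print(tri([(f,*a[0]),(s,240+a[1][0]/5,230+a[1][1]/5)]), pix2w(f,np.array(a[0][0]*1.),np.array(a[0][1]*1.),.196).round(4))
rel([.433,.1435,.177],1.58)
E
```

```text
(array([0.43396848, 0.12657976, 0.19977437]), [array([-0.2,  0.1]), array([-0.1,  0. ])]) [0.434  0.1253 0.196 ]
(array([0.4340651 , 0.17947021, 0.19052974]), [array([-1.9,  0.5]), array([-0.8, -0.1])]) [0.4354 0.1804 0.196 ]
shift [ 1.000e-04 -1.100e-03  1.212e-01] turn [-0.003  0.001 -0.071] t 53.1 q [-0.03  0.07 -0.37  1.93  0.03  1.15 -0.47] rows 3.0
```

Request:
{"api": "arm_command", "payload": {"motion": [0,0,0.04,-0.003,0,-0.07,0.3,0,0,0.08,-0.003,0,-0.07,0.3,0,0,0.11,-0.003,0,-0.07,0.3,0,0,0.121,-0.003,0,-0.07,0.3,0,0,0.121,-0.003,0,-0.07,0.3,0,0,0.121,-0.003,0,-0.07,-0.3,0,0,0.121,-0.003,0,-0.07,-0.8,0,0,0.121,-0.003,0,-0.07,-1,0,0,0.121,-0.003,0,-0.07,-1,0,0,0.121,-0.003,0,-0.07,-1,0,0,0.121,-0.003,0,-0.07,-1], "squeeze": 25}}

```text
time: 54.2
tcp_pos: [0.4346, 0.1436, 0.1784]
tcp_rot: [3.14, 0.001, 1.579]
contact_force: [-1.8, -0.4, 7.6]
opening: 0.108
```

```bash
python3 - <<'E'
from h import *
st=arm.read_state();print(st['tcp_pos'],st['tcp_rot'],st['contact_force'],st['opening'])
p=st['tcp_pos']
import numpy as np
hx=.484;hz=.088
g=lambda t:np.array([hx+.118*np.cos(t)-.014*np.sin(t),hz+.118*np.sin(t)+.014*np.cos(t)])
print([ (t,g(t).round(4)) for t in(1.8,1.85,1.9)])
R0=R.from_euler('xyz',st['tcp_rot']).inv()
for t in [1.75,1.6,1.45,1.3,1.15,1,.85,.7,.55,.4,.25,.12,.05,0,-.03]:
    x,z=g(t); print(t,R0.apply(np.array([x,p[1],z-.019])-p).round(4))
E
```

```text
[0.43463088 0.14359188 0.17838941] [3.13977129e+00 7.49921906e-04 1.57877199e+00] [-1.83187449 -0.43505772  7.60256143] 0.10767952524044223
[(1.8, array([0.4436, 0.1997])), (1.85, array([0.438 , 0.1976])), (1.9, array([0.4326, 0.1951]))]
1.75 [-0.0001  0.0146 -0.0042]
1.6 [-0.0003  0.0319 -0.0081]
1.45 [-0.0004  0.0497 -0.0093]
1.3 [-0.0005  0.0675 -0.0079]
1.15 [-0.0007  0.0848 -0.0039]
1 [-0.0008  0.1013  0.0027]
0.85 [-0.0009  0.1167  0.0117]
0.7 [-0.001   0.1306  0.0229]
0.55 [-0.0011  0.1426  0.036 ]
0.4 [-0.0012  0.1525  0.0508]
0.25 [-0.0012  0.1601  0.0669]
0.12 [-0.0013  0.1647  0.0817]
0.05 [-0.0013  0.1664  0.0898]
0 [-0.0013  0.1672  0.0957]
-0.03 [-0.0013  0.1676  0.0992]
```

Request:
{"api": "arm_command", "payload": {"motion": [0,-0.0005,0,0,0,0,-0.5,0,-0.0005,0,0,0,0,-0.5,0,-0.0005,-0.008,0,0,0,-0.5,0,-0.0005,-0.008,0,0,0,-0.5,0,-0.0005,-0.008,0,0,0,-1,0,-0.0005,-0.008,0,0,0,-1,0,-0.0005,-0.008,0,0,0,-1,0,-0.0005,-0.008,0,0,0,-1]}}

```text
time: 55.0
tcp_pos: [0.4342, 0.1437, 0.1866]
tcp_rot: [3.14, 0.001, 1.579]
contact_force: [-1.7, -0.7, 5.2]
opening: 0.105
```

```bash
python3 - <<'E'
from h import *
f=grab('wrist','w43')
st=arm.read_state();print(st['tcp_pos'],st['tcp_rot'],st['contact_force'],st['opening'])
p=st['tcp_pos'];hx=.484;hz=.088
g=lambda t:np.array([hx+.118*np.cos(t)-.014*np.sin(t),hz+.118*np.sin(t)+.014*np.cos(t)])
R0=R.from_euler('xyz',st['tcp_rot']).inv(); x0,z0=g(1.88)
for t in [1.75,1.6,1.45,1.3,1.15,1,.85,.7,.55,.4,.25,.12,.05,0,-.03]:
    x,z=g(t); print(t,R0.apply(np.array([x,p[1],z-z0+p[2]])-p).round(3))
E
```

```text
[0.43417471 0.14367628 0.18663077] [3.13962667e+00 7.64810140e-04 1.57888208e+00] [-1.91774703 -0.39045357  5.3887449 ] 0.10612581051736164
1.75 [-0.     0.015 -0.005]
1.6 [-0.     0.032 -0.009]
1.45 [-0.     0.05  -0.011]
1.3 [-0.001  0.068 -0.009]
1.15 [-0.001  0.085 -0.005]
1 [-0.001  0.102  0.001]
0.85 [-0.001  0.117  0.01 ]
0.7 [-0.001  0.131  0.022]
0.55 [-0.001  0.143  0.035]
0.4 [-0.001  0.153  0.05 ]
0.25 [-0.001  0.161  0.066]
0.12 [-0.001  0.165  0.08 ]
0.05 [-0.001  0.167  0.089]
0 [-0.001  0.168  0.094]
-0.03 [-0.001  0.168  0.098]
```

View pics/w43.png

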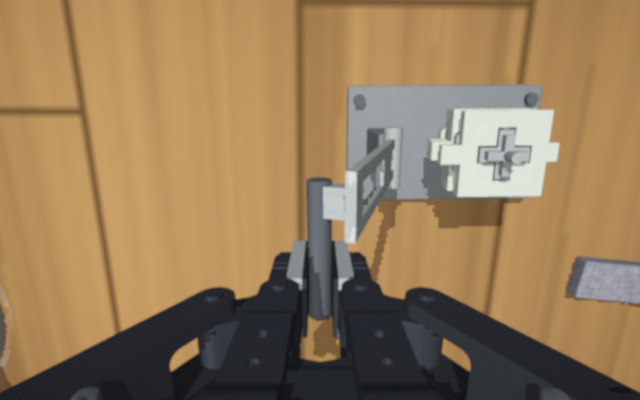

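Request:
{"api": "arm_command", "payload": {"motion": [0,0.015,-0.005,0,0,0,-1,0,0.032,-0.009,0,0,0,-1,0,0.05,-0.011,0,0,0,-1,0,0.068,-0.009,0,0,0,-1,-0.001,0.085,-0.005,0,0,0,-1,-0.001,0.102,0.001,0,0,0,-1,-0.001,0.117,0.01,0,0,0,-1,-0.001,0.131,0.022,0,0,0,-1,-0.001,0.143,0.035,0,0,0,-1,-0.001,0.153,0.05,0,0,0,-1,-0.001,0.161,0.066,0,0,0,-1,-0.001,0.161,0.066,0,0,0,-1]}}

```text
time: 56.25
tcp_pos: [0.5957, 0.1455, 0.1187]
tcp_rot: [3.14, -0.001, 1.58]
contact_force: [1.8, 3.8, -0.6]
opening: 0.101
```

```bash
python3 - <<'E'
from h import *
f=grab('wrist','w44')
st=arm.read_state();print(st['tcp_pos'],st['tcp_rot'],st['contact_force'],st['opening'])
rel([.602,.1437,.0916],1.579)
E
```

```text
[0.59548032 0.14545957 0.11947936] [ 3.14018448e+00 -1.12584687e-03  1.57981840e+00] [ 1.48173316  4.26171402 -0.34995313] 0.10665036589907807
shift [-0.0018  0.0065  0.0279] turn [ 0.001 -0.001  0.001] t 56.3 q [-0.06  0.54 -0.3   1.74  0.2   0.88 -0.43] rows 1.0
```

View pics/w44.png

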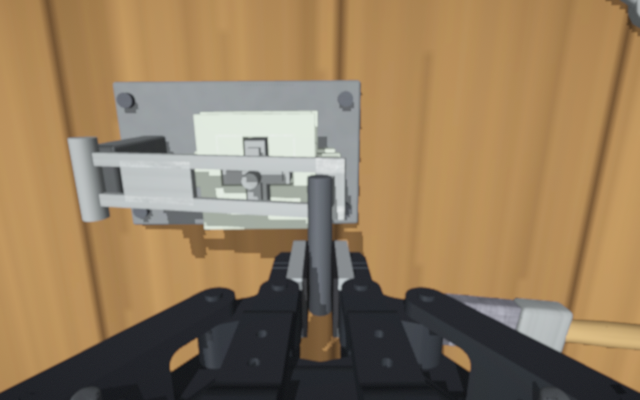

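Request:
{"api": "arm_command", "payload": {"motion": [-0.001,0.003,0.01,0,0,0,-1,-0.001,0.005,0.018,0,0,0,-1,-0.001,0.006,0.024,0,0,0,-1,-0.001,0.007,0.028,0,0,0,-1,-0.001,0.007,0.028,0,0,0,-1,-0.001,0.007,0.028,0,0,0,-1]}}

```text
time: 56.9
tcp_pos: [0.6014, 0.1455, 0.0948]
tcp_rot: [3.141, -0.001, 1.581]
contact_force: [-13.9, 1.4, 27.8]
opening: 0.104
```

```bash
python3 - <<'E'
from h import *
f=grab('wrist','w45')
st=arm.read_state();print(st['tcp_pos'],st['tcp_rot'],st['contact_force'],st['opening'])
g=grab('side');cv2.imwrite('pics/s45z.png',cv2.resize(g['img'][230:350,240:380,::-1],None,fx=5,fy=5,interpolation=cv2.INTER_CUBIC))
E
```

```text
[0.60134983 0.14546802 0.09475513] [ 3.14144364e+00 -7.30642273e-04  1.58075645e+00] [-13.4189615    1.3394801   26.74806086] 0.10295079694889762
```

View pics/w45.png

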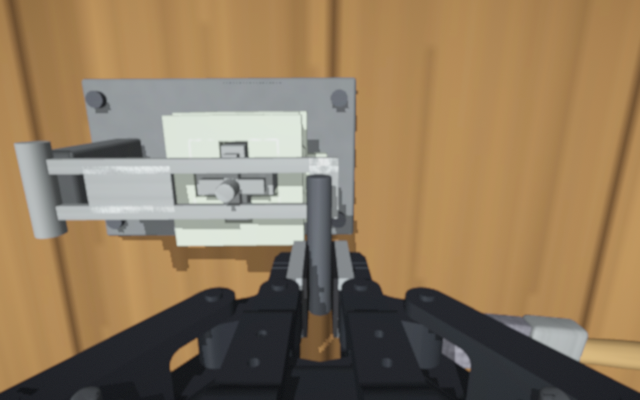

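View pics/s45z.png

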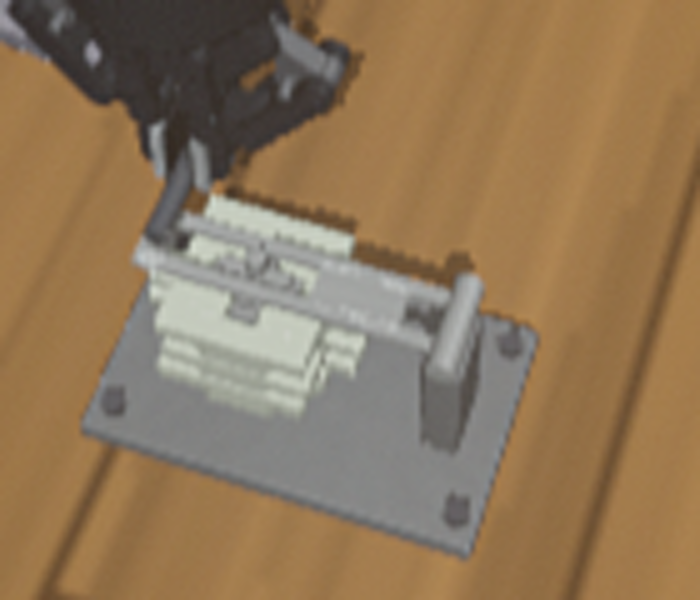

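Request:
{"api": "arm_command", "payload": {"motion": [0,0,0.001,0,0,0,-1,0,0,0,0,0,0,-0.7,0,0,0,0,0,0,-0.5,0,0,0,0,0,0,-0.4,0,0,0,0,0,0,-0.4,0,0,-0.02,0,0,0,-0.4,0,0,-0.06,0,0,0,-0.4,0,0,-0.11,0,0,0,-0.4,0,0,-0.16,0,0,0,-0.4,0,0,-0.2,0,0,0,-0.4,0,0,-0.2,0,0,0,-0.4]}}

```text
time: 58.1
tcp_pos: [0.6049, 0.1464, 0.3019]
tcp_rot: [3.13, -0.003, 1.58]
contact_force: [1.0, 0.3, -0.2]
opening: 0.3
```

```bash
python3 - <<'E'
from h import *
grab('wrist');f=grab('wrist','w46')
st=arm.read_state();print(st['tcp_pos'],st['tcp_rot'],st['contact_force'],st['opening'])
g=grab('side');cv2.imwrite('pics/s46z.png',cv2.resize(g['img'][230:350,240:380,::-1],None,fx=5,fy=5,interpolation=cv2.INTER_CUBIC))
cv2.imwrite('pics/w46z.png',cv2.resize(f['img'][90:270,200:400,::-1],None,fx=4,fy=4,interpolation=cv2.INTER_CUBIC))
s=grab('scene','sc46');cv2.imwrite('pics/sc46z.png',cv2.resize(s['img'][190:290,340:460,::-1],None,fx=5,fy=5,interpolation=cv2.INTER_CUBIC))
E
```

```text
[0.60187247 0.14522052 0.29562284] [ 3.13922823e+00 -8.78819594e-04  1.58036352e+00] [ 0.20755829 -0.55171674 -1.20051289] 0.29760620262755394
```

View pics/w46z.png

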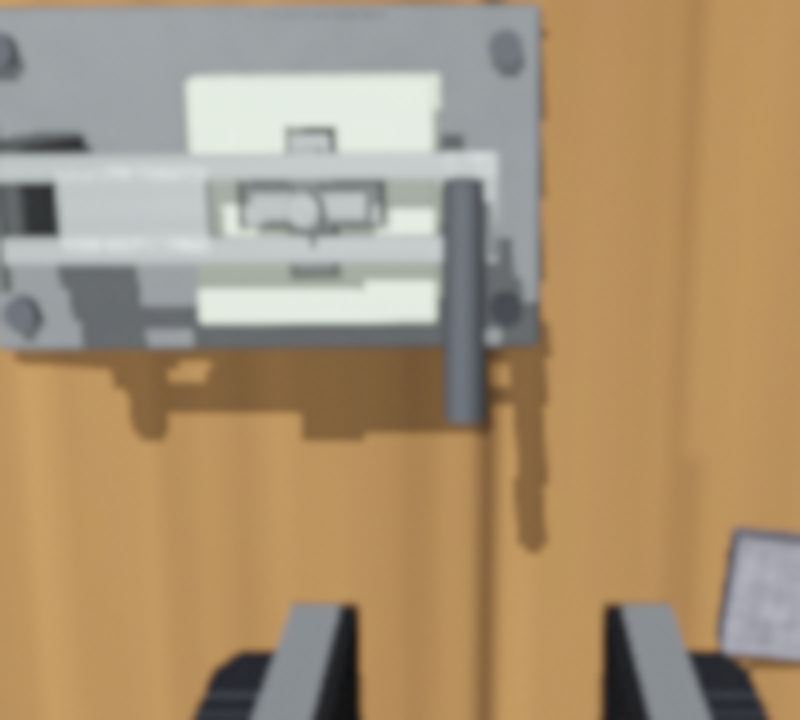

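View pics/s46z.png

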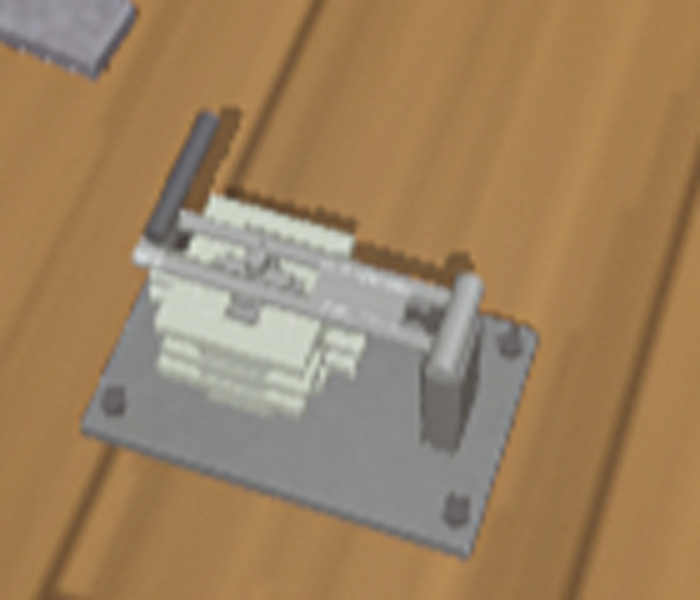

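View pics/sc46z.png

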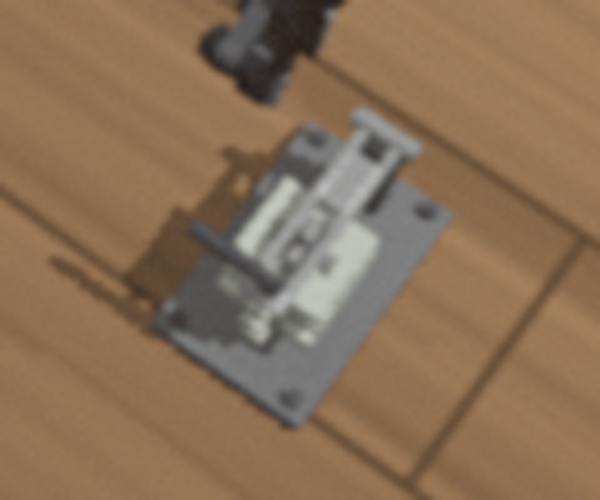

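Triangulating the bar's ends to check the hasp's angle.

```bash
python3 - <<'E'
from h import *
f=grab('wrist');s=grab('side');c=grab('scene')
F=lambda x,y:(f,200+x/4,90+y/4);S=lambda x,y:(s,240+x/5,230+y/5);C=lambda x,y:(c,340+x/5,190+y/5)
print('outer',tri([F(467,420),S(208,118),C(195,232)]))
print('inner',tri([F(462,183),S(160,235),C(272,285)]))
print('outer 2view',tri([S(208,118),C(195,232)])[0])
# far strap corner (free end)
print('strap free-end corner',tri([F(497,155),S(135,262)]))
print('other side corner of strap near hinge pin', tri([F(0,262),S(440,345)]))
E
```

```text
outer (array([0.60056653, 0.12729877, 0.09899223]), [array([ 2.9, -1.6]), array([0.2, 0.8]), array([-0.3, -1.3])])
inner (array([0.59878144, 0.17977783, 0.09465741]), [array([2.8, 2.3]), array([0.4, 0.6]), array([ 0.8, -0.2])])
outer 2view [0.60219917 0.12839004 0.09992321]
strap free-end corner (array([0.60541744, 0.18868635, 0.08783782]), [array([ 1.2, -0.8]), array([ 0.7, -0.2])])
other side corner of strap near hinge pin (array([0.48301246, 0.16518264, 0.06712973]), [array([ 5.2, -6.6]), array([ 3.5, -2.7])])
```

```bash
python3 -c "
from h import *
st=arm.read_state();print(st['time'],st['qvel'].round(3));print(arm.finish_job())"
```

```text
58.45 [-0.    -0.003 -0.001 -0.008  0.     0.001  0.001]
the job is handed in; nothing more can be done
None
```

I opened the hasp and stacked all six plates on the spine, starting with a disc and alternating with the separators. Disc tabs point away from the post and separator tabs towards it. I then swung the hasp shut and handed in at 58.5 s, with the gripper about 0.2 m clear of everything. No verdict came back.

**Last checks:**
- **Top plate:** its measured size fits a top face at 78 mm, the height expected for six seated plates, and it looked level.
- **Hasp:** the handle bar triangulated to about 99 mm, against 102 mm when shut. The strap was about 88 mm high at its free end, so the hasp is within a few hundredths of a radian of shut.
- **Bystanders:** nothing touched them during the run. I did not measure their positions again at the end.

**What disagreed or went wrong:**
- **Second separator:** it caught on the ribs and tilted in the grip (about 6 N sideways). It dropped flat when I let go.
- **First disc:** it also showed about 6 N sideways near the bottom, but it seated.
- **Position readings:** wrist-camera positions along the spine's x axis varied by up to 3 mm. The top plate read about 3 mm off the axis (5 mm is allowed), although the bore leaves it only about 1.5 mm of play.
- **Hasp at the start:** it was already about 0.28 rad open, not fully shut.

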